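# Fetch the red reagent cartridge from behind the bottles and warm it

### The arm

A 7-joint arm with a two-finger parallel gripper is mounted at the origin on the work surface. World frame = base frame: x ahead of the robot, y to its left, z up, the work surface at z = 0. Lengths are in mm, angles in rad, forces in N, time in s.
With the tool pointing down it reaches from about 400 to 875 mm from the base axis. Payload 4.4 kg.
Tool frame: the origin (TCP) lies between the finger pads; the fingertips stand ctrl.tcp_to_tips ahead of it and the grasp point (between the pads) lies 8 mm behind it (ctrl.tcp_to_tips is the distance from the TCP to the fingertips, in mm); z points along the fingers, y is the direction in which the jaws open and shut (so a half turn about z gives the same grasp; the last joint's range is limited). The gripper opens to 85 mm and grips with 20 to 120 N. Pads are 22 mm wide; open, the fingers measure 114 mm over their backs; the gripper's body (76 mm by 85 mm) begins 54 mm behind the grasp point. The pads swing forward as they close: fully open they stand 13 mm farther back than shut.
Start: joints at [-1.261, 0.628, 0.038, 1.517, -0.027, 0.996, -0.02], TCP at [238.539, 604.663, 242.313] pointing down, gripper open.
Joint ranges: [-3.06, 3.06], [-0.37, 2.12], [-1.25, 1.32], [0.18, 2.47], [-1.1, 4.24], [0.23, 1.98], [-2.94, 2.94]. Speed limits (rad/s): [2.57, 2.57, 3.14, 3.14, 3.14, 3.14, 3.14].

### API

Orientations are given as [roll, pitch, yaw] about the fixed x, y, z axes, in that order (R = Rz(yaw) Ry(pitch) Rx(roll)).
In Python, from cell import ctrl gives the robot as it stands.
- The arm moves only by the tool send_rows, never from a script. Its argument "rows" is a list of rows, each an object of numbers: "x", "y", "z": the shift along the world's x, y, z in cm; "roll": the turn about the world's z in degrees; "claw": the closure, from 0 (fully open) to 1 (shut). A call has 1 to 5 rows; each row is the pose to reach, as a shift and turn from the pose commanded when the call began; what a row does not reach only later rows make up. A row lasts 1/12 s, in which the tool goes at most 41.7 mm and 7.16 degrees, less where a joint would pass 70% of its speed; a pose out of reach is approached as far as the arm can. A call with a gripper value outside its range is refused whole. The fingers move at their own pace and stop on an object; the grip force is fixed at half the most. Time passes only in rows, so rows that repeat a pose let the fingers close. It gives the time, the measured TCP pose, the force and the opening at its end, in the units of the state.
- ctrl.read_state(): the state, without advancing time (a new reading comes with each control period).
- ctrl.get_image(name): name is "scene" or "top" or "wrist"; returns (picture, depth): 420x560x3 uint8, blue, green, red; 420x560 float32, mm along the optical axis (not along the pixel's ray), 0 where there is no reading.
- ctrl.get_calibration(name): a dict with "intrinsics" (3x3 intrinsics, pixels), "dist_coeffs" ([k1, k2, p1, p2, k3] as OpenCV has them; the pictures are not rectified), "T" (4x4, takes a point from camera to world coordinates). Camera axes: x right, y down, z forward; pixel columns grow to the right and rows downward; lengths in mm; the calibration is good to about 2 mm. A picture is of the moment at which its call begins: read the wrist's pose just before it. get_calibration takes no time and is no camera call; for the wrist camera it gives the pose at the moment of the call.
- ctrl.finish_job(): hands the job in, once; it reports no verdict.
Trained networks look in the newest picture that a camera, given by its name, has taken for a name from the list of things; names that differ only in an ending like _2 or _b are one class to them, and where a whole thing is asked for, a point or a joint stands for the part that bears it (a point fixed in the world has none). Each returns a list of dicts, best first, with "confidence" (0 to 1); they miss things now and then, are a little off and sometimes report something else, mostly with a low value. They report only what shows in the picture. A call takes as long as a camera call. They do not tell look-alikes from the thing itself.
- ctrl.recognise(camera, query): "uv" ([column, row] in pixels, amid what is visible of it).
- ctrl.regions_of(camera, query): "region" (420x560 bool, what is visible of it) and "uv" ([column, row] in pixels, amid what is visible of it).
- ctrl.place_of(camera, query): "uv" ([column, row] in pixels: a listed point, or the origin of a listed thing).
The state is a dict: "clock": time; "qpos": joint angles; "qd": joint speeds; "tau": joint torques, N m; "eef_pos": TCP position; "tool_rot": TCP orientation; "force": force on the tool from outside, world axes, zero at the start; "torque": the same for the moment, N m; "width": finger opening in mm.
Only numpy, scipy, OpenCV 4.12 (cv2) and the standard library are available. Lean on these libraries where they do the work, as an engineer would, in place of code of your own. Each camera call takes 0.05 s, during which the arm holds its last target. There are 200 camera calls.

### The job

Clear both bottles out of the reagent caddy onto the black rubber mat, standing upright, then take the red-labelled cartridge from behind them and seat it flat in the red-rimmed seat of the warmer. Then put each bottle back in the middle of the pad of its own colour, upright. Leave the green-labelled cartridge and the timer where they are, and never let a bottle tip over.

Things in the scene. Friction and masses are not known exactly. Their poses are not given: they have to be found in the camera images.
- bottle_blue_mid (a point): blue-capped white reagent bottle with blue label band, round, 105 mm tall, 0.18 kg: body 50 mm diameter up to 72 mm, 35 mm diameter blue cap from 80 mm up. Point: on its axis half-way up (52.5 mm above its underside), z up. Starts standing on the blue pad, front row of the caddy, about 96 mm beside the yellow bottle, in front of a cartridge
- bottle_yellow_mid (a point): yellow-capped white reagent bottle with yellow label band, round, 105 mm tall, 0.18 kg: body 50 mm diameter up to 72 mm, 35 mm diameter yellow cap from 80 mm up. Point: on its axis half-way up (52.5 mm above its underside), z up. Starts standing on the yellow pad, front row of the caddy, about 96 mm beside the blue bottle, in front of a cartridge
- pack_red_mid (a point): grey box-shaped reagent cartridge, 50 (its x) x 36 (its y) x 45 mm high, red label on top and front, 0.12 kg. Point: its centre, 22.5 mm above its underside, z up. Starts on the caddy's floor behind a bottle (65 mm between centres), squared to the caddy, 12 mm from the back wall, 96 mm beside the other cartridge. Grip across its y, in its upper half, to keep clear of the seat's rim
- pack_green_mid (a point): grey box-shaped reagent cartridge, 50 (its x) x 36 (its y) x 45 mm high, green label on top and front, 0.12 kg. Point: its centre, 22.5 mm above its underside, z up. Starts on the caddy's floor behind a bottle (65 mm between centres), squared to the caddy, 12 mm from the back wall, 96 mm beside the other cartridge. Stays where it is
- pad_blue: blue square pad, 76 x 76 mm, 2 mm thick, fixed on the caddy's floor: home of the blue bottle. Origin: middle of its underside (6 mm above the work surface, its top 8 mm). Axes as the caddy's; 35 mm in front of the caddy's middle (its -x) and 48 mm to one side in y; left or right varies
- pad_yellow: yellow square pad, 76 x 76 mm, 2 mm thick, fixed on the caddy's floor: home of the yellow bottle. Origin: middle of its underside (6 mm above the work surface, its top 8 mm). Axes as the caddy's; 35 mm in front of the caddy's middle (its -x) and 48 mm to one side in y; left or right varies
- caddy: reagent caddy, a fixed white tray 155 mm deep (x) by 240 mm wide (y), 6 mm floor, open towards the robot (-x); side walls 25 mm high and 5 mm thick, back wall (+x) 60 mm high and 5 mm thick. Bottles stand in its front row, cartridges in its back row (30 mm behind its middle). Origin: middle of its underside
- mat: black rubber mat, the side area for the bottles, fixed, 160 mm (its x) by 120 mm (its y), 3 mm thick, lying on the work surface left or right of the caddy; it has room for both bottles one behind the other along its x. Origin at the middle of its underside
- warmer_seat (a point): seat on top of the bench warmer (fixed white box 150 x 110 x 35 mm high, left or right of the caddy, opposite the mat). Point: middle of the seat's floor, 35 mm above the work surface, z up. Seat 66 mm (its x) by 52 mm (its y) within a red rim 6 mm wide, 5 mm high. The cartridge's length goes along the seat's x, either way round
- timer_mid (a point): small loose white timer with three blue buttons, 55 x 75 x 22 mm, lying on the work surface between the robot and the caddy (bystander). The point is its centre, z up
Things that resemble listed ones, but are neither listed nor needed, are in the scene too. Leave any purple or yellow look-alike of the part that bears pack_red_mid alone. What is shaped like the part that bears bottle_blue_mid but turquoise is not meant.

How it is judged (in metres and radians):
On the way, in this order (a step that is already met when the one before it is completed fails the run):
1. both bottles stand upright on the black mat, released (x of bottle_blue_mid in the frame of mat between -0.07 and 0.07 m and y of bottle_blue_mid in the frame of mat between -0.05 and 0.05 m and z of bottle_blue_mid in the frame of mat between 0.0485 and 0.0625 m and angle between each of bottle_blue_mid, bottle_yellow_mid's own z axis and vertical below 0.12 rad and contact force between each of bottle_blue, bottle_yellow and the fingers below 0.3 N and x of bottle_yellow_mid in the frame of mat between -0.07 and 0.07 m and y of bottle_yellow_mid in the frame of mat between -0.05 and 0.05 m and z of bottle_yellow_mid in the frame of mat between 0.0485 and 0.0625 m), for 0.2 s.
2. the red-labelled cartridge sits flat in the warmer's seat, released, while both bottles still stand on the mat (all of step 1 and horizontal distance between pack_red_mid and warmer_seat below 0.012 m and z of pack_red_mid in the frame of warmer_seat between 0.0175 and 0.0265 m and angle between the x axis of pack_red_mid and the x axis of warmer_seat, either way round below 0.3 rad and angle between pack_red_mid's own z axis and vertical below 0.1 rad and contact force between pack_red and the fingers below 0.3 N), for 0.2 s.
At the end, for the whole second after the job is handed in: Each bottle upright, at rest, within 15 mm of the middle of the pad of its own colour; the red cartridge flat in the warmer's seat within 12 mm of its middle and 17 degrees of its length; green cartridge moved under 15 mm, timer under 20 mm; all released (horizontal distance between bottle_blue_mid and pad_blue below 0.015 m and z of bottle_blue_mid in the frame of pad_blue between 0.0495 and 0.0585 m and angle between each of bottle_blue_mid, bottle_yellow_mid, pack_red_mid's own z axis and vertical below 0.1 rad and contact force between each of bottle_blue, bottle_yellow, pack_red and the fingers below 0.3 N and horizontal distance between bottle_yellow_mid and pad_yellow below 0.015 m and z of bottle_yellow_mid in the frame of pad_yellow between 0.0495 and 0.0585 m and horizontal distance between pack_red_mid and warmer_seat below 0.012 m and z of pack_red_mid in the frame of warmer_seat between 0.0175 and 0.0265 m and angle between the x axis of pack_red_mid and the x axis of warmer_seat, either way round below 0.3 rad and linear speed of each of bottle_blue, bottle_yellow, pack_red below 0.02 m/s and distance of pack_green_mid from where it was at the start of the episode below 0.015 m and distance of timer_mid from where it was at the start of the episode below 0.02 m); the robot touches nothing.
It fails at once if the blue bottle tips over (more than 35 degrees) (angle between bottle_blue_mid's own z axis and vertical above 0.61 rad).
It fails at once if the yellow bottle tips over (more than 35 degrees) (angle between bottle_yellow_mid's own z axis and vertical above 0.61 rad).
It fails at once if the green-labelled cartridge is moved 15 mm or more (distance of pack_green_mid from where it was at the start of the episode above 0.015 m).
It fails at once if the timer is moved 20 mm or more (distance of timer_mid from where it was at the start of the episode above 0.02 m).
It also fails if it takes over 141 s, if anything falls off the work surface, if the arm or the gripper's body presses on something with over 40 N, if the wrist force passes 120 N, or if a joint passes its speed limit or range.

## Working session

There is one attempt and no reset: what is moved stays moved. The work goes in short steps, Python scripts to look and compute and a tool call to move; the robot and the scene stay as the last step left them, time stands still between calls to the robot, and variables do not carry over. Pictures are saved under pics/ and viewed, on a budget of 14 in all, crops included, one or two more only if the job needs it, and the job is handed in when it is done.

Besides the shell and the picture viewer there is one more tool, called after ">>>" as name(argument=value, ...), one argument or row to a line, values as JSON. send_rows: Moves the arm, as the interface text tells. Its arguments: {"type":"object","properties":{"rows":{"type":"array"}},"required":["rows"]}

```bash
mkdir -p pics; ls; cat > h.py <<'E'
import numpy as np, cv2
from cell import ctrl
def ray(cam,uv,z=None,depth=None,cal=None):
    c=cal or ctrl.get_calibration(cam);K=np.array(c["intrinsics"],float);d=np.array(c["dist_coeffs"],float);T=np.array(c["T"],float)
    p=cv2.undistortPoints(np.array(uv,float).reshape(-1,1,2),K,d).reshape(-1,2)
    r=np.c_[p,np.ones(len(p))]
    if depth is not None: return (r*np.reshape(depth,(-1,1)))@T[:3,:3].T+T[:3,3]
    w=r@T[:3,:3].T;s=(z-T[2,3])/w[:,2]
    return T[:3,3]+w*s[:,None]
def proj(cam,P,cal=None):
    c=cal or ctrl.get_calibration(cam);T=np.linalg.inv(np.array(c["T"],float));r,_=cv2.Rodrigues(T[:3,:3])
    return cv2.projectPoints(np.array(P,float).reshape(-1,1,3),r,T[:3,3],np.array(c["intrinsics"],float),np.array(c["dist_coeffs"],float))[0].reshape(-1,2)
def cloud(cam,d,cal=None):
    v,u=np.nonzero(d>0); P=ray(cam,np.c_[u,v],depth=d[v,u],cal=cal); return u,v,P
E
python3 - <<'E'
from h import *
s=ctrl.read_state();print({k:np.round(v,3) for k,v in s.items()},ctrl.tcp_to_tips)
for n in("scene","top"):
    im,d=ctrl.get_image(n);cv2.imwrite(f"pics/{n}0.png",im);np.save(f"{n}0.npy",d)
    print(n,np.round(ctrl.get_calibration(n)["T"],2).tolist())
    for q,z in (("bottle_blue_mid",60.5),("bottle_yellow_mid",60.5),("pack_red_mid",28.5),("pack_green_mid",28.5),("pad_blue",6),("pad_yellow",6),("caddy",0),("mat",0),("warmer_seat",35),("timer_mid",11)):
        print(q,[(round(r["confidence"],2),np.round(r["uv"]).tolist(),ray(n,r["uv"],z)[0].round().tolist()) for r in ctrl.place_of(n,q)][:4])
E
```

```text
pics
{'clock': np.float64(0.0), 'qpos': array([-1.261,  0.629,  0.038,  1.518, -0.027,  0.996, -0.02 ]), 'qd': array([ 0.001,  0.001, -0.   , -0.001,  0.001,  0.   , -0.   ]), 'tau': array([ 0.0000e+00, -5.6341e+01,  1.2260e+00, -1.9344e+01,  1.1000e-02,
        1.1000e-02,  0.0000e+00]), 'eef_pos': array([238.293, 604.083, 241.386]), 'tool_rot': array([-3.14 ,  0.   ,  2.766]), 'force': array([ 0.559, -0.252,  0.436]), 'torque': array([ 0.003,  0.01 , -0.039]), 'width': np.float64(85.548)} 11.0
scene [[-0.78, 0.34, -0.53, 1202.23], [0.63, 0.44, -0.64, 762.37], [0.02, -0.83, -0.55, 714.27], [0.0, 0.0, 0.0, 1.0]]
bottle_blue_mid [(0.85, [299.0, 187.0], [469.0, -19.0, 60.0]), (0.78, [252.0, 193.0], [572.0, -66.0, 60.0]), (0.19, [277.0, 207.0], [564.0, 15.0, 60.0])]
bottle_yellow_mid [(0.6, [275.0, 208.0], [569.0, 14.0, 60.0]), (0.51, [247.0, 215.0], [634.0, -4.0, 60.0])]
pack_red_mid [(0.97, [174.0, 198.0], [702.0, -202.0, 28.0]), (0.71, [178.0, 229.0], [757.0, -90.0, 28.0]), (0.69, [229.0, 210.0], [629.0, -80.0, 28.0]), (0.36, [353.0, 202.0], [375.0, 72.0, 28.0])]
pack_green_mid [(0.6
[... 676 characters left out ...]
), (0.61, [296.0, 264.0], [459.0, -22.0, 60.0])]
bottle_yellow_mid [(0.78, [278.0, 219.0], [566.0, 7.0, 60.0])]
pack_red_mid [(0.92, [364.0, 162.0], [691.0, -211.0, 28.0]), (0.73, [307.0, 189.0], [637.0, -66.0, 28.0]), (0.6, [315.0, 141.0], [755.0, -100.0, 28.0]), (0.54, [315.0, 217.0], [569.0, -78.0, 28.0])]
pack_green_mid [(0.58, [269.0, 196.0], [631.0, 25.0, 28.0])]
pad_blue [(0.85, [318.0, 216.0], [575.0, -87.0, 6.0])]
pad_yellow [(0.61, [268.0, 223.0], [569.0, 33.0, 6.0])]
caddy [(0.78, [293.0, 203.0], [614.0, -32.0, 0.0])]
mat [(0.57, [399.0, 226.0], [532.0, -277.0, 0.0])]
warmer_seat [(0.93, [148.0, 258.0], [509.0, 312.0, 35.0])]
timer_mid [(0.93, [266.0, 317.0], [353.0, 57.0, 11.0])]
```

View pics/top0.png

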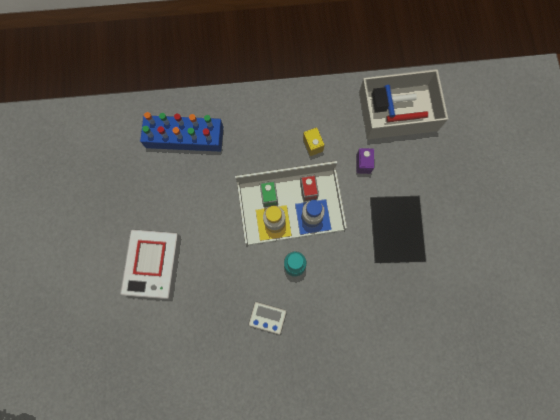

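View pics/scene0.png

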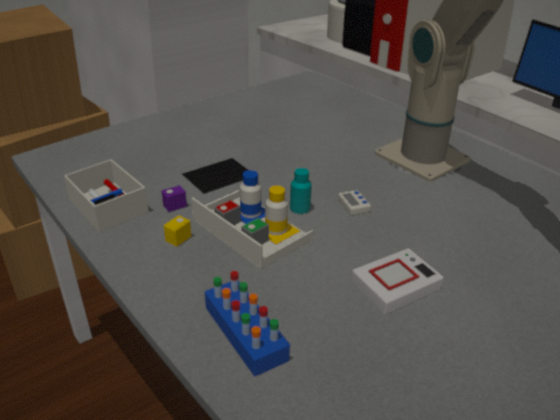

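The top view shows the caddy at (290,205), blue bottle (314,212) in front of the red cartridge (309,187), yellow bottle (274,218) in front of the green one (269,193). The mat is at (398,229), the warmer seat at (150,258), the timer at (267,318) and the turquoise decoy at (295,263). The scene view agrees.

```bash
cat >> h.py <<'E'
def rect(cam,mask,z,cal=None):
    n,l,st,_=cv2.connectedComponentsWithStats(mask.astype(np.uint8));
    if n<2: return None
    k=1+st[1:,4].argmax();v,u=np.nonzero(l==k)
    P=ray(cam,np.c_[u,v],z,cal=cal)[:,:2].astype(np.float32)
    (c,s,a)=cv2.minAreaRect(P); return np.round(c,1),np.round(s,1),round(a,1),len(u)
def hsv(im): return cv2.cvtColor(im,cv2.COLOR_BGR2HSV)
def hmask(im,lo,hi,s=120,v=50):
    h=hsv(im);H=h[...,0].astype(int);m=(H>=lo)&(H<=hi) if lo<=hi else (H>=lo)|(H<=hi)
    return m&(h[...,1]>=s)&(h[...,2]>=v)
def box(im,u0,u1,v0,v1):
    m=np.zeros(im.shape[:2],bool);m[v0:v1,u0:u1]=1;return m
E
python3 - <<'E'
from h import *
im=cv2.imread("pics/top0.png");d=np.load("top0.npy")
b=lambda *a:box(im,*a)
print("mat",rect("top",(im.max(2)<40)&b(360,440,185,275),3))
print("rim",rect("top",hmask(im,170,8)&b(120,180,230,285),40))
print("warmer",rect("top",(im.min(2)>110)&b(110,190,220,310),35))
print("redpack",rect("top",hmask(im,170,8)&b(295,325,172,202),51))
print("greenpack",rect("top",hmask(im,50,80,80)&b(255,285,178,210),51))
print("yellow cap",rect("top",hmask(im,20,35,120,120)&b(262,287,203,219),113))
print("pads",rect("top",hmask(im,100,130,120)&b(290,340,198,240),8),rect("top",hmask(im,18,35,120)&b(250,298,200,245),8))
# back wall top edges from depth
u,v,P=cloud("top",d)
q=(P[:,2]>50)&(P[:,2]<70)&(P[:,0]>640)&(P[:,0]<720)&(abs(P[:,1]+30)<150)
print("backwall",q.sum(),cv2.minAreaRect(P[q,:2].astype(np.float32)))
for nm,c in(("blue",(572,-68)),("yel",(566,7)),("turq",(459,-22))):
    q=(P[:,2]>100)&(np.hypot(P[:,0]-c[0],P[:,1]-c[1])<40);print(nm,q.sum(),P[q].mean(0).round(1),P[q].min(0).round(),P[q].max(0).round())
    q=(P[:,2]>30)&(np.hypot(P[:,0]-c[0],P[:,1]-c[1])<45);print(P[q,2].max())
for nm,c in(("red",(637,-66)),("green",(631,25))):
    q=(P[:,2]>44)&(P[:,2]<58)&(np.hypot(P[:,0]-c[0],P[:,1]-c[1])<32);print(nm,q.sum(),P[q].mean(0).round(1))
E
```

```text
mat (array([ 519.8, -294.4]), array([100.7, 121.3]), 49.5, 965)
rim (array([509.2, 308.3]), array([63.1, 75.8]), 79.8, 240)
warmer (array([488.7, 328.7]), array([142., 188.]), 79.5, 2423)
redpack (array([639.4, -71.1]), array([43.4, 29.1]), 3.1, 192)
greenpack (array([634.3,  24.9]), array([44.2, 29.5]), 3.0, 202)
yellow cap (array([570.5,  15.5]), array([51.7, 26.4]), 84.4, 238)
pads (array([576.1, -74.5]), array([76.5, 72.8]), 3.4, 574) (array([570.8,  21.4]), array([78.2, 74.4]), 3.5, 731)
backwall 564 ((661.498291015625, -21.453277587890625), (47.644569396972656, 237.96527099609375), 2.8756041526794434)
blue 208 [571.8 -70.1 113. ] [556. -87. 101.] [589. -54. 118.]
117.79814139345604
yel 212 [567.2  17.4 112.9] [551.   0. 100.] [584.  34. 118.]
118.00455980258789
turq 207 [462.8 -18.8 105.2] [447. -36. 101.] [480.  -2. 111.]
110.55604511692354
red 329 [638.1 -70.2  51.7]
green 331 [632.6  25.   51.6]
```

>>> send_rows(
  rows=[
    {"y": -4, "z": 4},
    {"y": -8, "z": 8},
    {"y": -12, "z": 12},
    {"y": -16, "z": 16},
    {"y": -20, "z": 20},
  ],
)

```text
$.rows[0]: bad value
```

>>> send_rows(
  rows=[
    {"x": 2, "y": -3, "z": 2, "roll": 5, "claw": 0},
    {"x": 5, "y": -6, "z": 4, "roll": 10, "claw": 0},
    {"x": 8, "y": -9, "z": 6, "roll": 15, "claw": 0},
    {"x": 11, "y": -12, "z": 8, "roll": 20, "claw": 0},
    {"x": 14, "y": -15, "z": 10, "roll": 25, "claw": 0},
  ],
)

```text
clock: 1.52
eef_pos: [366.1, 466.6, 334.3]
tool_rot: [-3.142, 0.0, -3.076]
force: [0.9, 0.2, 0.3]
width: 85.3
```

```bash
python3 - <<'E'
from h import *
s=ctrl.read_state();print(s["clock"],s["eef_pos"],s["tool_rot"]);T=np.array(ctrl.get_calibration("wrist")["T"])
R=T[:3,:3];print(T.round(2).tolist());print((T[:3,3]-s["eef_pos"]).round(1))
im,d=ctrl.get_image("wrist");cv2.imwrite("pics/w1.png",im);np.save("w1.npy",d)
E
```

```text
1.5167 [366.14966569 466.58668194 334.33905279] [-3.14154458e+00  3.12346794e-04 -3.07648295e+00]
[[-0.07, 0.95, 0.29, 292.33], [1.0, 0.06, 0.02, 462.05], [0.0, 0.29, -0.96, 465.35], [0.0, 0.0, 0.0, 1.0]]
[-73.8  -4.5 131. ]
```

>>> send_rows(
  rows=[
    {"x": 1.5, "y": -3, "z": 0, "roll": 0, "claw": 0},
    {"x": 3, "y": -7, "z": 0, "roll": 0, "claw": 0},
    {"x": 5, "y": -11, "z": 0, "roll": 0, "claw": 0},
    {"x": 7, "y": -14, "z": 0, "roll": 0, "claw": 0},
    {"x": 8, "y": -15, "z": 0, "roll": 0, "claw": 0},
  ],
)

```text
clock: 1.98
eef_pos: [448.5, 311.1, 333.7]
tool_rot: [-3.138, 0.002, -3.09]
force: [1.8, -0.2, -0.0]
width: 85.3
```

```bash
python3 - <<'E'
from h import *
s=ctrl.read_state();print(s["clock"],s["eef_pos"],s["tool_rot"])
cal=ctrl.get_calibration("wrist")
im,d=ctrl.get_image("wrist");cv2.imwrite("pics/w2.png",im);np.save("w2.npy",d)
print("rim",rect("wrist",hmask(im,170,8,100),40,cal))
print([ (r["confidence"],r["uv"],ray("wrist",r["uv"],35,cal=cal)[0]) for r in ctrl.place_of("wrist","warmer_seat")])
E
```

```text
1.9833 [448.47046182 311.12889622 333.7378412 ] [-3.13755158e+00  2.04822843e-03 -3.08980228e+00]
rim (array([509.6, 310.4]), array([62. , 77.3]), 79.9, 621)
[(0.66, [280.6, 213.4], array([505.08271767, 311.52750146,  35.        ]))]
```

View pics/w2.png

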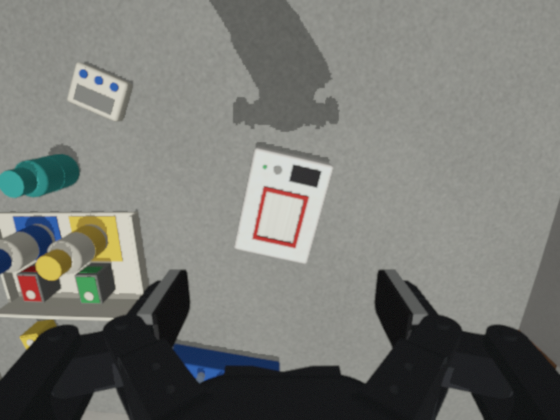

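>>> send_rows(
  rows=[
    {"x": 1, "y": -4, "z": 0, "roll": 0, "claw": 0},
    {"x": 2, "y": -8, "z": 0, "roll": 0, "claw": 0},
    {"x": 3, "y": -12, "z": 0, "roll": 0, "claw": 0},
    {"x": 4, "y": -16, "z": 0, "roll": 0, "claw": 0},
    {"x": 5, "y": -20, "z": 0, "roll": 0, "claw": 0},
  ],
)

```text
clock: 2.5
eef_pos: [494.9, 118.2, 333.5]
tool_rot: [3.141, 0.0, -3.079]
force: [1.1, 0.6, -0.1]
width: 85.6
```

>>> send_rows(
  rows=[
    {"x": 0, "y": -4, "z": 0, "roll": 0, "claw": 0},
    {"x": 0, "y": -8, "z": 0, "roll": 0, "claw": 0},
    {"x": 0, "y": -12, "z": 0, "roll": 0, "claw": 0},
    {"x": 0, "y": -14, "z": 0, "roll": 0, "claw": 0},
    {"x": 0, "y": -14, "z": 0, "roll": 0, "claw": 0},
  ],
)

```text
clock: 2.92
eef_pos: [495.0, -26.5, 333.5]
tool_rot: [-3.139, 0.0, -3.088]
force: [0.7, -0.1, 0.1]
width: 85.3
```

```bash
python3 - <<'E'
from h import *
s=ctrl.read_state();print(s["clock"],s["eef_pos"],s["tool_rot"])
cal=ctrl.get_calibration("wrist")
im,d=ctrl.get_image("wrist");cv2.imwrite("pics/w3.png",im);np.save("w3.npy",d)
u,v,P=cloud("wrist",d,cal)
for nm,c in(("blue",(574,-72)),("yel",(570,20)),("turq",(459,-22))):
    q=(P[:,2]>108)&(P[:,2]<118)&(np.hypot(P[:,0]-c[0],P[:,1]-c[1])<35);print(nm,q.sum(),P[q].min(0).round(1),P[q].max(0).round(1), cv2.minEnclosingCircle(P[q,:2].astype(np.float32)) if q.sum() else 0)
for nm,c in(("red",(637,-68)),("green",(633,25))):
    q=(P[:,2]>47)&(P[:,2]<56)&(np.hypot(P[:,0]-c[0],P[:,1]-c[1])<40);print(nm,q.sum(),cv2.minAreaRect(P[q,:2].astype(np.float32)) if q.sum() else 0)
for n,lo,hi in(("blue",100,130),("yel",18,35)):
    print(n,rect("wrist",hmask(im,lo,hi,120),8,cal))
E
```

```text
2.9167 [494.97122056 -26.52955331 333.51351144] [-3.13922310e+00  1.28115255e-04 -3.08846459e+00]
blue 607 [556.9 -85.7 108.1] [591.  -52.3 114.6] ((574.0222778320312, -69.51233673095703), 17.331356048583984)
yel 636 [552.8   1.5 108. ] [587.   36.3 115.1] ((569.822021484375, 18.76935577392578), 17.494760513305664)Traceback (most recent call last):
  File "<stdin>", line 7, in <module>
    return umr_minimum(a, axis, None, out, keepdims, initial, where)
ValueError: zero-size array to reduction operation minimum which has no identity
```

View pics/w3.png

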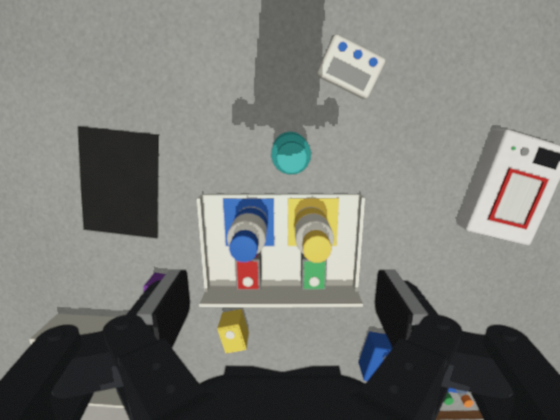

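w2 shows the warmer with its red rim centred at (280,216). w3 shows the caddy with bottle caps at (244,246) and (316,246), the cartridges at (248,275) and (315,275), the mat at (119,182) and the turquoise decoy at (291,153).

```bash
python3 - <<'E'
from h import *
cal=ctrl.get_calibration("wrist");im=cv2.imread("pics/w3.png");d=np.load("w3.npy")
u,v,P=cloud("wrist",d,cal)
for nm,c in(("red",(637,-68)),("green",(633,25))):
    q=(P[:,2]>47)&(P[:,2]<56)&(np.hypot(P[:,0]-c[0],P[:,1]-c[1])<40);print(nm,q.sum(),cv2.minAreaRect(P[q,:2].astype(np.float32)) if q.sum() else 0)
print("blue pad",rect("wrist",hmask(im,100,130,120)&box(im,200,280,180,300),8,cal))
print("yel pad",rect("wrist",hmask(im,18,35,120)&box(im,280,350,180,300),8,cal))
print("mat",rect("wrist",(im.max(2)<40)&box(im,60,180,110,255),3,cal))
print("mat",rect("wrist",(im.max(2)<60)&box(im,60,180,110,255),3,cal))
print("redlabel",rect("wrist",hmask(im,170,8,100)&box(im,200,300,240,310),51,cal))
print("greenlabel",rect("wrist",hmask(im,50,85,80)&box(im,290,340,240,310),51,cal))
E
```

```text
red 702 ((640.7197875976562, -64.7369384765625), (49.72229766845703, 34.677188873291016), 2.279221296310425)
green 725 ((635.6322631835938, 30.885032653808594), (49.08998489379883, 36.231163024902344), 3.5483882427215576)
blue pad (array([575.4, -68. ]), array([71.2, 72.6]), 3.2, 1064)
yel pad (array([570.,  28.]), array([71.3, 71.7]), 3.3, 1125)
mat (array([ 517.5, -282. ]), array([ 77.9, 134.1]), 86.3, 1560)
mat (array([ 528.3, -264.7]), array([116.6, 156.2]), 86.3, 7754)
redlabel (array([640.9, -64.5]), array([43.3, 29.9]), 4.1, 470)
greenlabel (array([636.1,  31.6]), array([42.3, 28.9]), 4.5, 451)
```

>>> send_rows(
  rows=[
    {"x": 2, "y": -1, "z": -3, "roll": 0, "claw": 0},
    {"x": 4, "y": -2, "z": -6, "roll": 0, "claw": 0},
    {"x": 6, "y": -3, "z": -10, "roll": 0, "claw": 0},
    {"x": 7.9, "y": -4.3, "z": -14, "roll": 0, "claw": 0},
    {"x": 7.9, "y": -4.3, "z": -15, "roll": 0, "claw": 0},
  ],
)

```text
clock: 3.38
eef_pos: [575.1, -63.4, 179.0]
tool_rot: [3.14, -0.003, -3.079]
force: [-0.7, -0.1, 0.2]
width: 85.7
```

```bash
cat >> h.py <<'E'
def look(name):
    ctrl.get_image("wrist")
    s=ctrl.read_state();cal=ctrl.get_calibration("wrist");im,d=ctrl.get_image("wrist")
    cv2.imwrite(f"pics/{name}.png",im);np.save(name+".npy",d)
    print("clk",round(s["clock"],2),"tcp",s["eef_pos"].round(1),"rot",np.round(s["tool_rot"],3),"F",s["force"].round(1),"w",round(s["width"],1))
    return s,cal,im,d,cloud("wrist",d,cal)[2]
E
python3 - <<'E'
from h import *
s,cal,im,d,P=look("w4")
print(s["qd"].round(3))
for nm,c in(("blue",(574,-70)),("yel",(570,19))):
    q=(P[:,2]>108)&(P[:,2]<120)&(np.hypot(P[:,0]-c[0],P[:,1]-c[1])<35)
    if q.sum():print(nm,q.sum(),P[q].min(0).round(1),P[q].max(0).round(1), cv2.minEnclosingCircle(P[q,:2].astype(np.float32)))
c=(640,-67);q=(P[:,2]>45)&(P[:,2]<56)&(np.hypot(P[:,0]-c[0],P[:,1]-c[1])<42)
if q.sum():print("red",q.sum(),cv2.minAreaRect(P[q,:2].astype(np.float32)))
E
```

```text
clk 3.43 tcp [573.1 -63.  176.9] rot [ 3.14  -0.008 -3.079] F [-0.2 -0.3 -2.2] w 85.4
[-0.015 -0.076 -0.006  0.019  0.001  0.113 -0.016]
blue 2076 [556.7 -86.7 108.1] [591.5 -52.3 115. ] ((574.214599609375, -69.6347885131836), 17.53856658935547)
yel 1990 [552.1   1.7 108. ] [585.9  35.8 114.4] ((569.0267944335938, 18.986562728881836), 17.464672088623047)
red 1858 ((640.5700073242188, -69.55350494384766), (49.77351379394531, 35.83430862426758), 3.865833282470703)
```

View pics/w4.png

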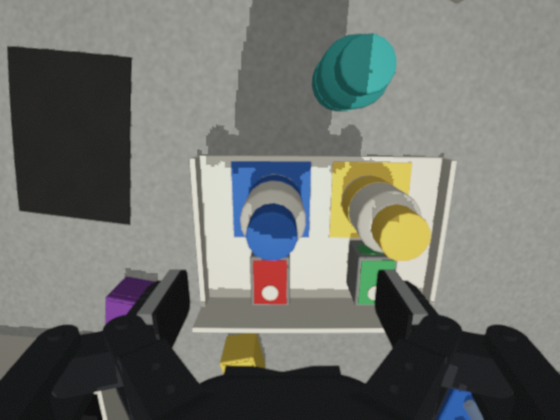

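w4 shows the blue cap at (272,233) over the blue pad, the yellow cap at (402,233), the red and green cartridges behind them, and the mat's right part up to column 131.

```bash
python3 - <<'E'
from h import *
s=ctrl.read_state();print(s["eef_pos"].round(1))
cal=ctrl.get_calibration("wrist");im=cv2.imread("pics/w4.png")
print("blue pad",rect("wrist",hmask(im,100,130,120)&box(im,200,330,150,240),8,cal))
print("yel pad",rect("wrist",hmask(im,18,35,120)&box(im,320,440,150,240),8,cal))
print("mat",rect("wrist",(im.max(2)<60)&box(im,0,180,20,255),3,cal))
print("redlabel",rect("wrist",hmask(im,170,8,100)&box(im,200,320,240,310),51,cal))
E
```

```text
[572.7 -62.3 179.5]
blue pad (array([575.6, -72. ]), array([73.3, 74.5]), 3.5, 2532)
yel pad (array([570.1,  24.2]), array([74.6, 74.9]), 3.5, 2822)
mat (array([ 527.8, -269.9]), array([119.3, 158.7]), 86.3, 19236)
redlabel (array([642.1, -68.5]), array([44.8, 29.9]), 3.8, 1272)
```

>>> send_rows(
  rows=[
    {"x": 0, "y": -0.6, "z": -1.5, "roll": 0, "claw": 0},
    {"x": 0, "y": -0.6, "z": -3, "roll": 0, "claw": 0},
    {"x": 0, "y": -0.6, "z": -4, "roll": 0, "claw": 0},
    {"x": 0, "y": -0.6, "z": -4, "roll": 0, "claw": 0},
    {"x": 0, "y": -0.6, "z": -4, "roll": 0, "claw": 0},
  ],
)

```text
clock: 3.9
eef_pos: [574.4, -69.3, 144.2]
tool_rot: [3.141, 0.001, -3.079]
force: [0.0, -0.2, 0.8]
width: 85.4
```

>>> send_rows(
  rows=[
    {"x": 0, "y": 0, "z": -2, "roll": 0, "claw": 0},
    {"x": 0, "y": 0, "z": -4, "roll": 0, "claw": 0},
    {"x": 0, "y": 0, "z": -4.4, "roll": 0, "claw": 0},
    {"x": 0, "y": 0, "z": -4.4, "roll": 0, "claw": 0.2},
    {"x": 0, "y": 0, "z": -4.4, "roll": 0, "claw": 0.4},
  ],
)

```text
clock: 4.32
eef_pos: [574.9, -70.7, 100.5]
tool_rot: [-3.142, 0.001, -3.081]
force: [0.3, 0.4, 0.0]
width: 63.8
```

>>> send_rows(
  rows=[
    {"x": 0, "y": 0, "z": 0, "roll": 0, "claw": 0.6},
    {"x": 0, "y": 0, "z": 0, "roll": 0, "claw": 0.8},
    {"x": 0, "y": 0, "z": 0, "roll": 0, "claw": 0.8},
    {"x": 0, "y": 0, "z": 0, "roll": 0, "claw": 0.8},
    {"x": 0, "y": 0, "z": 0, "roll": 0, "claw": 0.8},
  ],
)

```text
clock: 4.73
eef_pos: [575.1, -70.7, 100.9]
tool_rot: [3.142, 0.002, -3.081]
force: [-0.5, 0.4, 5.4]
width: 33.4
```

>>> send_rows(
  rows=[
    {"x": 0, "y": 0, "z": 1, "roll": 0, "claw": 0.8},
    {"x": 0, "y": 0, "z": 3, "roll": 0, "claw": 0.8},
    {"x": 0, "y": 0, "z": 5, "roll": 0, "claw": 0.8},
    {"x": 0, "y": 0, "z": 7, "roll": 0, "claw": 0.8},
    {"x": 0, "y": 0, "z": 9, "roll": 0, "claw": 0.8},
  ],
)

```text
clock: 5.15
eef_pos: [573.7, -71.0, 190.9]
tool_rot: [-3.142, -0.0, -3.081]
force: [0.2, -0.9, -2.9]
width: 33.2
```

>>> send_rows(
  rows=[
    {"x": 0, "y": -2, "z": 0, "roll": 0, "claw": 0.8},
    {"x": 0, "y": -4, "z": 0, "roll": 0, "claw": 0.8},
    {"x": 0, "y": -7, "z": 0, "roll": 0, "claw": 0.8},
    {"x": 0, "y": -10, "z": 0, "roll": 0, "claw": 0.8},
    {"x": 0, "y": -13, "z": 0, "roll": 0, "claw": 0.8},
  ],
)

```text
clock: 5.57
eef_pos: [573.8, -202.0, 190.2]
tool_rot: [-3.141, 0.0, -3.08]
force: [0.6, 0.2, -1.8]
width: 33.1
```

>>> send_rows(
  rows=[
    {"x": -0.3, "y": -2, "z": 0, "roll": 0, "claw": 0.8},
    {"x": -0.6, "y": -4, "z": 0, "roll": 0, "claw": 0.8},
    {"x": -1, "y": -6, "z": 0, "roll": 0, "claw": 0.8},
    {"x": -1, "y": -7, "z": 0, "roll": 0, "claw": 0.8},
    {"x": -1, "y": -7, "z": 0, "roll": 0, "claw": 0.8},
  ],
)

```text
clock: 5.98
eef_pos: [563.2, -274.5, 189.9]
tool_rot: [-3.139, -0.0, -3.086]
force: [0.2, -0.6, -2.0]
width: 33.2
```

```bash
python3 - <<'E'
from h import *
s,cal,im,d,P=look("w5")
print("mat",rect("wrist",(im.max(2)<60)&box(im,60,500,0,255),3,cal))
q=(P[:,2]<30)&(P[:,2]>0);print(np.median(P[q,2]))
E
```

```text
clk 6.03 tcp [ 563.8 -271.8  189.7] rot [-3.141  0.    -3.083] F [ 0.6  0.1 -2.6] w 33.1
mat (array([ 527.2, -270.3]), array([117.3, 155.9]), 86.3, 15709)
1.8623078150986885
```

View pics/w5.png

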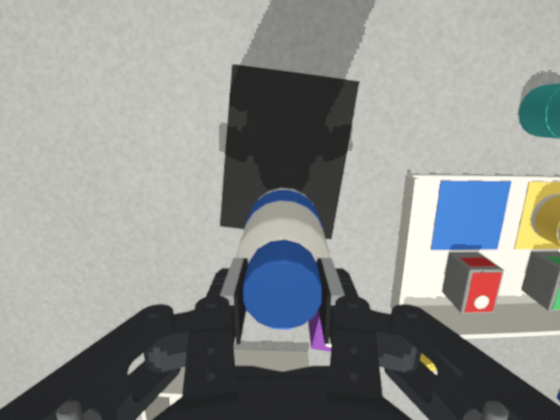

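w5 shows the blue bottle upright in the jaws (cap at (282,284)), above the mat's far half. The bare blue pad is at (470,215).

>>> send_rows(
  rows=[
    {"x": 0, "y": 0, "z": -3, "roll": 0, "claw": 0.8},
    {"x": 0, "y": 0, "z": -6, "roll": 0, "claw": 0.8},
    {"x": 0, "y": 0, "z": -8, "roll": 0, "claw": 0.8},
    {"x": 0, "y": 0, "z": -8.9, "roll": 0, "claw": 0.8},
    {"x": 0, "y": 0, "z": -8.9, "roll": 0, "claw": 0.8},
  ],
)

```text
clock: 6.5
eef_pos: [563.3, -268.1, 98.2]
tool_rot: [3.138, -0.004, -3.079]
force: [0.0, -0.4, -2.0]
width: 33.3
```

>>> send_rows(
  rows=[
    {"x": 0, "y": 0, "z": -0.2, "roll": 0, "claw": 0.8},
    {"x": 0, "y": 0, "z": -0.4, "roll": 0, "claw": 0.8},
    {"x": 0, "y": 0, "z": -0.4, "roll": 0, "claw": 0.8},
  ],
)

```text
clock: 6.75
eef_pos: [565.1, -271.0, 97.5]
tool_rot: [-3.141, 0.002, -3.081]
force: [-0.4, -0.4, -1.8]
width: 33.1
```

>>> send_rows(
  rows=[
    {"x": 0, "y": 0, "z": -0.15, "roll": 0, "claw": 0.8},
    {"x": 0, "y": 0, "z": -0.15, "roll": 0, "claw": 0.8},
    {"x": 0, "y": 0, "z": -0.15, "roll": 0, "claw": 0.8},
  ],
)

```text
clock: 7.0
eef_pos: [565.0, -271.2, 96.0]
tool_rot: [-3.141, 0.002, -3.081]
force: [1.3, 0.2, 2.2]
width: 33.0
```

Contact. Next: release and rise, then go over to the yellow bottle.

>>> send_rows(
  rows=[
    {"x": 0, "y": 0, "z": 0, "roll": 0, "claw": 0.5},
    {"x": 0, "y": 0, "z": 0, "roll": 0, "claw": 0.2},
    {"x": 0, "y": 0, "z": 0, "roll": 0, "claw": 0},
    {"x": 0, "y": 0, "z": 0, "roll": 0, "claw": 0},
    {"x": 0, "y": 0, "z": 0, "roll": 0, "claw": 0},
  ],
)

```text
clock: 7.42
eef_pos: [564.1, -271.0, 94.9]
tool_rot: [3.142, -0.0, -3.081]
force: [0.2, -0.5, 0.3]
width: 85.3
```

>>> send_rows(
  rows=[
    {"x": 0, "y": 0, "z": 1, "roll": 0, "claw": 0},
    {"x": 0, "y": 0, "z": 3, "roll": 0, "claw": 0},
    {"x": 0, "y": 0, "z": 5, "roll": 0, "claw": 0},
    {"x": 0, "y": 3, "z": 7, "roll": 0, "claw": 0},
    {"x": 0, "y": 7, "z": 8, "roll": 0, "claw": 0},
  ],
)

```text
clock: 7.83
eef_pos: [564.8, -205.8, 178.0]
tool_rot: [-3.137, 0.004, -3.089]
force: [2.3, 0.9, 0.8]
width: 85.4
```

>>> send_rows(
  rows=[
    {"x": 0, "y": 4, "z": 0, "roll": 0, "claw": 0},
    {"x": 0, "y": 8, "z": 0, "roll": 0, "claw": 0},
    {"x": 0, "y": 12, "z": 0, "roll": 0, "claw": 0},
    {"x": 0.2, "y": 16, "z": 0, "roll": 0, "claw": 0},
    {"x": 0.4, "y": 20, "z": 0, "roll": 0, "claw": 0},
  ],
)

```text
clock: 8.25
eef_pos: [568.1, 0.9, 175.9]
tool_rot: [3.142, 0.001, -3.081]
force: [1.2, -0.3, -0.6]
width: 85.2
```

>>> send_rows(
  rows=[
    {"x": 0, "y": 2, "z": 0, "roll": 0, "claw": 0},
    {"x": 0, "y": 2, "z": 0, "roll": 0, "claw": 0},
    {"x": 0, "y": 2, "z": 0, "roll": 0, "claw": 0},
  ],
)

```text
clock: 8.5
eef_pos: [568.2, 20.8, 175.5]
tool_rot: [3.141, 0.001, -3.078]
force: [-0.4, -0.4, -0.7]
width: 85.4
```

```bash
python3 - <<'E'
from h import *
s,cal,im,d,P=look("w6")
c=(570,19);q=(P[:,2]>108)&(P[:,2]<120)&(np.hypot(P[:,0]-c[0],P[:,1]-c[1])<40)
print(q.sum(),P[q].min(0).round(1),P[q].max(0).round(1), cv2.minEnclosingCircle(P[q,:2].astype(np.float32)))
print("blue pad",rect("wrist",hmask(im,100,130,120)&box(im,50,300,130,300),8,cal))
print("yel pad",rect("wrist",hmask(im,18,35,120)&box(im,200,340,130,230),8,cal))
ctrl.get_image("top");print([(r["confidence"],np.round(r["uv"]),ray("top",r["uv"],55.5)[0].round()) for r in ctrl.place_of("top","bottle_blue_mid")])
E
```

```text
clk 8.55 tcp [568.3  18.7 175.4] rot [-3.141e+00  1.000e-03 -3.081e+00] F [0.  0.2 0.8] w 85.2
2110 [552.1   1.9 108. ] [587.   36.2 114.6] ((569.5195922851562, 18.86712074279785), 17.44582748413086)
blue pad (array([575.4, -72.5]), array([73. , 73.8]), 3.3, 5590)
yel pad (array([566.8,  22.9]), array([67.1, 73.8]), 3.2, 2588)
[(0.57, array([395., 211.]), array([ 558., -258.,   56.]))]
```

>>> send_rows(
  rows=[
    {"x": 0.1, "y": 0, "z": -2, "roll": 0, "claw": 0},
    {"x": 0.1, "y": 0, "z": -4.5, "roll": 0, "claw": 0},
    {"x": 0.1, "y": 0, "z": -6.5, "roll": 0, "claw": 0},
    {"x": 0.1, "y": 0, "z": -7.5, "roll": 0, "claw": 0},
    {"x": 0.1, "y": 0, "z": -7.5, "roll": 0, "claw": 0},
  ],
)

```text
clock: 9.12
eef_pos: [567.5, 17.6, 97.8]
tool_rot: [-3.141, -0.004, -3.083]
force: [0.1, 0.3, -0.1]
width: 85.6
```

>>> send_rows(
  rows=[
    {"x": 0, "y": 0, "z": 0, "roll": 0, "claw": 0.3},
    {"x": 0, "y": 0, "z": 0, "roll": 0, "claw": 0.6},
    {"x": 0, "y": 0, "z": 0, "roll": 0, "claw": 0.8},
    {"x": 0, "y": 0, "z": 0, "roll": 0, "claw": 0.8},
    {"x": 0, "y": 0, "z": 0, "roll": 0, "claw": 0.8},
  ],
)

```text
clock: 9.53
eef_pos: [570.0, 19.0, 101.2]
tool_rot: [-3.142, 0.002, -3.081]
force: [-0.6, -0.5, 5.7]
width: 33.3
```

>>> send_rows(
  rows=[
    {"x": 0, "y": 0, "z": 0, "roll": 0, "claw": 0.8},
    {"x": 0, "y": 0, "z": 0, "roll": 0, "claw": 0.8},
  ],
)

```text
clock: 9.7
eef_pos: [569.9, 19.0, 101.2]
tool_rot: [-3.141, 0.002, -3.081]
force: [-0.6, -0.5, 5.1]
width: 32.8
```

>>> send_rows(
  rows=[
    {"x": 0, "y": 0, "z": 1, "roll": 0, "claw": 0.8},
    {"x": 0, "y": 0, "z": 3, "roll": 0, "claw": 0.8},
    {"x": 0, "y": 0, "z": 6, "roll": 0, "claw": 0.8},
    {"x": 0, "y": 0, "z": 9, "roll": 0, "claw": 0.8},
    {"x": 0, "y": 0, "z": 12, "roll": 0, "claw": 0.8},
  ],
)

```text
clock: 10.12
eef_pos: [568.5, 19.1, 221.6]
tool_rot: [3.142, -0.001, -3.081]
force: [0.0, 0.3, -2.2]
width: 33.3
```

>>> send_rows(
  rows=[
    {"x": -0.5, "y": -2, "z": 0, "roll": 0, "claw": 0.8},
    {"x": -1.5, "y": -5, "z": 0, "roll": 0, "claw": 0.8},
    {"x": -2.5, "y": -8.5, "z": 0, "roll": 0, "claw": 0.8},
    {"x": -3.5, "y": -12, "z": 0, "roll": 0, "claw": 0.8},
    {"x": -4.5, "y": -15.5, "z": 0, "roll": 0, "claw": 0.8},
  ],
)

```text
clock: 10.53
eef_pos: [523.2, -137.0, 220.6]
tool_rot: [-3.142, 0.0, -3.08]
force: [-0.3, -0.1, -2.7]
width: 32.9
```

>>> send_rows(
  rows=[
    {"x": -1, "y": -3.5, "z": 0, "roll": 0, "claw": 0.8},
    {"x": -2, "y": -7, "z": 0, "roll": 0, "claw": 0.8},
    {"x": -3, "y": -10, "z": 0, "roll": 0, "claw": 0.8},
    {"x": -3.5, "y": -12.7, "z": 0, "roll": 0, "claw": 0.8},
    {"x": -3.5, "y": -13.2, "z": 0, "roll": 0, "claw": 0.8},
  ],
)

```text
clock: 10.95
eef_pos: [486.3, -274.6, 220.7]
tool_rot: [-3.137, -0.001, -3.089]
force: [-0.0, -0.1, -2.5]
width: 32.9
```

```bash
python3 - <<'E'
from h import *
s,cal,im,d,P=look("w7")
c=(565,-270);q=(P[:,2]>95)&(P[:,2]<116)&(np.hypot(P[:,0]-c[0],P[:,1]-c[1])<40)
if q.sum(): print(q.sum(),P[q].min(0).round(1),P[q].max(0).round(1), cv2.minEnclosingCircle(P[q,:2].astype(np.float32)))
print("mat",rect("wrist",(im.max(2)<60)&box(im,60,500,0,255),3,cal))
E
```

```text
clk 11.0 tcp [ 487.3 -272.9  220.5] rot [-3.139 -0.    -3.088] F [-0.   0.  -2.1] w 33.0
mat (array([ 512.3, -269.3]), array([116.6, 127.3]), 86.4, 5838)
```

View pics/w7.png

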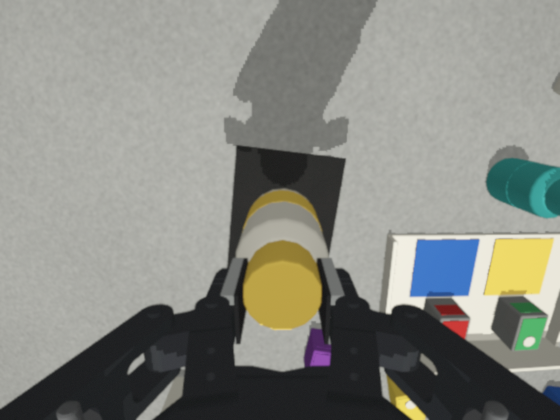

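w7 shows the yellow bottle upright in the jaws (cap at (282,284)) over the mat's near half. Both pads are bare, and the cartridges are in place.

>>> send_rows(
  rows=[
    {"x": 0, "y": 0, "z": -3, "roll": 0, "claw": 0.8},
    {"x": 0, "y": 0, "z": -6, "roll": 0, "claw": 0.8},
    {"x": 0, "y": 0, "z": -9, "roll": 0, "claw": 0.8},
    {"x": 0, "y": 0, "z": -11, "roll": 0, "claw": 0.8},
    {"x": 0, "y": 0, "z": -11.8, "roll": 0, "claw": 0.8},
  ],
)

```text
clock: 11.47
eef_pos: [488.1, -264.5, 99.2]
tool_rot: [3.137, -0.004, -3.078]
force: [-0.4, -0.6, -2.0]
width: 33.1
```

>>> send_rows(
  rows=[
    {"x": 0, "y": 0, "z": -0.1, "roll": 0, "claw": 0.8},
    {"x": 0, "y": 0, "z": -0.3, "roll": 0, "claw": 0.8},
    {"x": 0, "y": 0, "z": -0.5, "roll": 0, "claw": 0.8},
    {"x": 0, "y": 0, "z": -0.5, "roll": 0, "claw": 0.8},
    {"x": 0, "y": 0, "z": -0.5, "roll": 0, "claw": 0.8},
  ],
)

```text
clock: 11.88
eef_pos: [489.8, -268.2, 98.0]
tool_rot: [-3.141, 0.002, -3.081]
force: [-0.1, -0.7, -1.8]
width: 33.1
```

>>> send_rows(
  rows=[
    {"x": 0, "y": 0, "z": -0.2, "roll": 0, "claw": 0.8},
    {"x": 0, "y": 0, "z": -0.2, "roll": 0, "claw": 0.8},
    {"x": 0, "y": 0, "z": -0.2, "roll": 0, "claw": 0.8},
  ],
)

```text
clock: 12.13
eef_pos: [490.0, -268.5, 96.2]
tool_rot: [-3.14, 0.002, -3.081]
force: [0.1, 0.5, 5.1]
width: 33.3
```

Contact. Next: release, rise and check both bottles on the mat.

>>> send_rows(
  rows=[
    {"x": 0, "y": 0, "z": 0, "roll": 0, "claw": 0.5},
    {"x": 0, "y": 0, "z": 0, "roll": 0, "claw": 0.2},
    {"x": 0, "y": 0, "z": 0, "roll": 0, "claw": 0},
    {"x": 0, "y": 0, "z": 0, "roll": 0, "claw": 0},
    {"x": 0, "y": 0, "z": 0, "roll": 0, "claw": 0},
  ],
)

```text
clock: 12.55
eef_pos: [489.1, -268.0, 94.8]
tool_rot: [3.142, -0.0, -3.081]
force: [0.0, -0.1, -0.0]
width: 85.2
```

>>> send_rows(
  rows=[
    {"x": 0, "y": 0, "z": 2, "roll": 0, "claw": 0},
    {"x": 0, "y": 0, "z": 5, "roll": 0, "claw": 0},
    {"x": 0, "y": 0, "z": 9, "roll": 0, "claw": 0},
    {"x": 0, "y": 0, "z": 12, "roll": 0, "claw": 0},
    {"x": 0, "y": 0, "z": 12, "roll": 0, "claw": 0},
  ],
)

```text
clock: 12.97
eef_pos: [492.5, -269.9, 220.9]
tool_rot: [-3.136, 0.01, -3.081]
force: [1.8, -0.7, -0.0]
width: 85.3
```

```bash
python3 - <<'E'
from h import *
s,cal,im,d,P=look("w8")
for c in ((565,-270),(489,-268)):
    q=(P[:,2]>95)&(P[:,2]<116)&(np.hypot(P[:,0]-c[0],P[:,1]-c[1])<30)
    if q.sum(): print(q.sum(),P[q].min(0).round(1),P[q].max(0).round(1), cv2.minEnclosingCircle(P[q,:2].astype(np.float32)))
E
```

```text
clk 13.02 tcp [ 491.1 -269.1  218.1] rot [-3.138  0.006 -3.081] F [-0.2  0.1 -1.4] w 85.7
1271 [ 546.7 -286.7   95.1] [ 580.9 -253.2  109.6] ((563.5781860351562, -270.08563232421875), 17.495685577392578)
1521 [ 472.3 -285.9   95.2] [ 506.5 -251.6  109.5] ((489.72369384765625, -268.757080078125), 17.427867889404297)
```

View pics/w8.png

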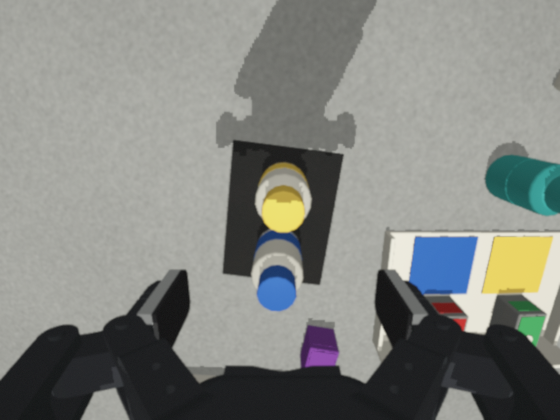

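w8 shows both bottles upright on the mat, the yellow cap at (284,211) and the blue cap at (277,289). Next I go to the red cartridge.

>>> send_rows(
  rows=[
    {"x": 1.5, "y": 2, "z": 0, "roll": 0, "claw": 0},
    {"x": 4, "y": 5, "z": 0, "roll": 0, "claw": 0},
    {"x": 6, "y": 8, "z": 0, "roll": 0, "claw": 0},
    {"x": 8.5, "y": 11, "z": 0, "roll": 0, "claw": 0},
    {"x": 11, "y": 14, "z": 0, "roll": 0, "claw": 0},
  ],
)

```text
clock: 13.48
eef_pos: [598.7, -126.3, 212.9]
tool_rot: [3.141, -0.004, -3.082]
force: [-0.7, -1.1, 0.3]
width: 85.6
```

>>> send_rows(
  rows=[
    {"x": 2, "y": 3, "z": -1, "roll": 0, "claw": 0},
    {"x": 4, "y": 6, "z": -3, "roll": 0, "claw": 0},
    {"x": 4.1, "y": 6, "z": -5, "roll": 0, "claw": 0},
    {"x": 4.1, "y": 6, "z": -6, "roll": 0, "claw": 0},
    {"x": 4.1, "y": 6, "z": -6, "roll": 0, "claw": 0},
  ],
)

```text
clock: 13.9
eef_pos: [636.9, -67.8, 150.4]
tool_rot: [3.141, -0.009, -3.081]
force: [-0.4, -0.4, -0.7]
width: 85.3
```

```bash
python3 - <<'E'
from h import *
ctrl.get_image("wrist")
s,cal,im,d,P=look("w9");print(s["qd"].round(2))
c=(641,-69);q=(P[:,2]>44)&(P[:,2]<58)&(np.hypot(P[:,0]-c[0],P[:,1]-c[1])<36)
print("red",q.sum(),cv2.minAreaRect(P[q,:2].astype(np.float32)),P[q].mean(0))
print("redlabel",rect("wrist",hmask(im,170,8,100),51,cal))
print("blue pad",rect("wrist",hmask(im,100,130,120)&box(im,100,500,20,300),8,cal))
print("yel pad",rect("wrist",hmask(im,18,35,120)&box(im,100,560,20,250),8,cal))
E
```

```text
clk 14.0 tcp [639.  -69.7 154. ] rot [-3.141e+00 -3.000e-03 -3.083e+00] F [-0.9 -0.7  0.2] w 85.5
[ 0.01 -0.03  0.   -0.02 -0.    0.   -0.  ]
red 2921 ((640.6576538085938, -69.46873474121094), (50.496334075927734, 36.033809661865234), 3.258384943008423) [639.08806657 -69.5466929   50.95620543]
redlabel (array([640.5, -69. ]), array([43.5, 29.9]), 3.4, 1860)
blue pad (array([575.9, -72.8]), array([73.3, 74.1]), 3.3, 7896)
yel pad (array([570.5,  22.5]), array([74.5, 74.7]), 3.2, 7740)
```

>>> send_rows(
  rows=[
    {"x": 0.1, "y": 0, "z": -3, "roll": 0, "claw": 0},
    {"x": 0.1, "y": 0, "z": -6, "roll": 0, "claw": 0},
    {"x": 0.1, "y": 0, "z": -8, "roll": 0, "claw": 0},
    {"x": 0.1, "y": 0, "z": -9, "roll": 0, "claw": 0},
    {"x": 0.1, "y": 0, "z": -9, "roll": 0, "claw": 0},
  ],
)

```text
clock: 14.47
eef_pos: [639.9, -69.0, 63.7]
tool_rot: [-3.142, -0.003, -3.083]
force: [0.4, -0.1, 0.8]
width: 85.5
```

>>> send_rows(
  rows=[
    {"x": 0, "y": 0, "z": -1, "roll": 0, "claw": 0},
    {"x": 0, "y": 0, "z": -2, "roll": 0, "claw": 0},
    {"x": 0, "y": 0, "z": -3.3, "roll": 0, "claw": 0},
    {"x": 0, "y": 0, "z": -3.3, "roll": 0, "claw": 0},
    {"x": 0, "y": 0, "z": -3.3, "roll": 0, "claw": 0},
  ],
)

```text
clock: 14.88
eef_pos: [640.6, -67.8, 31.2]
tool_rot: [3.141, -0.002, -3.081]
force: [0.3, -0.4, -0.4]
width: 85.0
```

>>> send_rows(
  rows=[
    {"x": 0, "y": 0, "z": 0, "roll": 0, "claw": 0.3},
    {"x": 0, "y": 0, "z": 0, "roll": 0, "claw": 0.6},
    {"x": 0, "y": 0, "z": 0, "roll": 0, "claw": 0.8},
    {"x": 0, "y": 0, "z": 0, "roll": 0, "claw": 0.8},
    {"x": 0, "y": 0, "z": 0, "roll": 0, "claw": 0.8},
  ],
)

```text
clock: 15.3
eef_pos: [641.8, -68.1, 32.7]
tool_rot: [-3.141, 0.001, -3.081]
force: [0.1, -0.8, -2.4]
width: 35.2
```

>>> send_rows(
  rows=[
    {"x": 0, "y": 0, "z": 1, "roll": 0, "claw": 0.8},
    {"x": 0, "y": 0, "z": 3, "roll": 0, "claw": 0.8},
    {"x": 0, "y": 0, "z": 6, "roll": 0, "claw": 0.8},
    {"x": 0, "y": 0, "z": 10, "roll": 0, "claw": 0.8},
    {"x": 0, "y": 0, "z": 14, "roll": 0, "claw": 0.8},
  ],
)

```text
clock: 15.72
eef_pos: [640.0, -67.8, 173.0]
tool_rot: [3.141, -0.003, -3.081]
force: [0.5, -0.6, -1.7]
width: 35.1
```

>>> send_rows(
  rows=[
    {"x": -2, "y": 3, "z": 0, "roll": 0, "claw": 0.8},
    {"x": -4, "y": 6, "z": 0, "roll": -2, "claw": 0.8},
    {"x": -6, "y": 9.5, "z": 0, "roll": -4, "claw": 0.8},
    {"x": -8, "y": 13, "z": 0, "roll": -6, "claw": 0.8},
    {"x": -10, "y": 16.5, "z": 0, "roll": -8, "claw": 0.8},
  ],
)

```text
clock: 16.13
eef_pos: [539.8, 98.3, 172.6]
tool_rot: [3.141, 0.0, 3.06]
force: [-0.6, 0.5, -1.8]
width: 35.1
```

>>> send_rows(
  rows=[
    {"x": -2, "y": 3.5, "z": 0, "roll": -2, "claw": 0.8},
    {"x": -4, "y": 7, "z": 0, "roll": -4, "claw": 0.8},
    {"x": -6, "y": 10.5, "z": 0, "roll": -5.6, "claw": 0.8},
    {"x": -8, "y": 14, "z": 0, "roll": -5.6, "claw": 0.8},
    {"x": -9, "y": 17.5, "z": 0, "roll": -5.6, "claw": 0.8},
  ],
)

```text
clock: 16.55
eef_pos: [447.7, 273.5, 172.3]
tool_rot: [-3.141, -0.003, 2.966]
force: [-0.9, 0.2, -1.9]
width: 35.1
```

>>> send_rows(
  rows=[
    {"x": 0, "y": 2, "z": 0, "roll": 0, "claw": 0.8},
    {"x": 0, "y": 3.8, "z": 0, "roll": 0, "claw": 0.8},
    {"x": 0, "y": 3.8, "z": 0, "roll": 0, "claw": 0.8},
    {"x": 0, "y": 3.8, "z": 0, "roll": 0, "claw": 0.8},
  ],
)

```text
clock: 16.88
eef_pos: [450.6, 310.9, 172.2]
tool_rot: [3.141, -0.0, 2.967]
force: [0.4, -0.5, -2.0]
width: 35.4
```

```bash
python3 - <<'E'
from h import *
ctrl.get_image("wrist");ctrl.get_image("wrist")
s,cal,im,d,P=look("w10");print(s["qd"].round(2))
m=hmask(im,170,8,100)
print("rim",rect("wrist",m&box(im,150,420,0,235),40,cal))
print("cart",rect("wrist",m&box(im,230,330,235,340),s["eef_pos"][2]+18,cal))
E
```

```text
clk 17.03 tcp [451.3 308.3 172.1] rot [-3.141 -0.     2.963] F [-0.4 -0.2 -1.8] w 35.4
[ 0.01  0.   -0.    0.   -0.   -0.   -0.  ]
rim (array([470.7, 304.8]), array([56.9,  9.2]), 79.8, 697)
cart (array([447.9, 309.3]), array([30.2, 38.5]), 79.8, 5496)
```

View pics/w10.png

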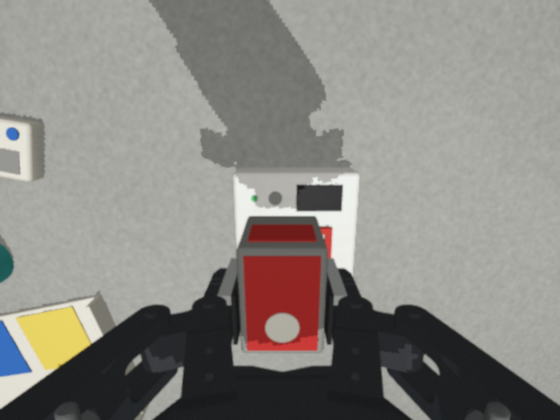

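w10 shows the cartridge held square in the jaws (label at (283,290)). It hides the seat, with only the red rim's right edge showing at (330,240), so I move forward to see the seat.

>>> send_rows(
  rows=[
    {"x": 4, "y": 0, "z": 0, "roll": 0, "claw": 0.8},
    {"x": 8, "y": 0, "z": 0, "roll": 0, "claw": 0.8},
    {"x": 12, "y": 0, "z": 0, "roll": 0, "claw": 0.8},
    {"x": 12, "y": 0, "z": 0, "roll": 0, "claw": 0.8},
    {"x": 12, "y": 0, "z": 0, "roll": 0, "claw": 0.8},
  ],
)

```text
clock: 17.5
eef_pos: [573.6, 307.2, 171.4]
tool_rot: [-3.14, 0.001, 2.96]
force: [-0.4, -0.3, -2.1]
width: 35.0
```

```bash
python3 - <<'E'
from h import *
for i in range(3): ctrl.get_image("wrist")
s,cal,im,d,P=look("w11");print(s["qd"].round(2))
m=hmask(im,170,8,100)
print("rim",rect("wrist",m&box(im,100,460,0,218),40,cal))
print("cart",rect("wrist",m&box(im,230,330,240,360),s["eef_pos"][2]+18,cal))
print("warmer",rect("wrist",(im.min(2)>195)&box(im,100,460,0,215),35,cal))
E
```

```text
clk 17.7 tcp [569.5 310.  171.7] rot [-3.141e+00 -2.000e-03  2.965e+00] F [-0.6 -0.2 -1.3] w 34.8
[-0.01 -0.   -0.   -0.    0.   -0.    0.  ]
rim (array([510.3, 310.4]), array([63. , 75.7]), 79.8, 2208)
cart (array([569. , 310.5]), array([30.2, 44.2]), 79.9, 6233)
warmer (array([478.3, 352.3]), array([35.8, 91.7]), 80.3, 2036)
```

View pics/w11.png

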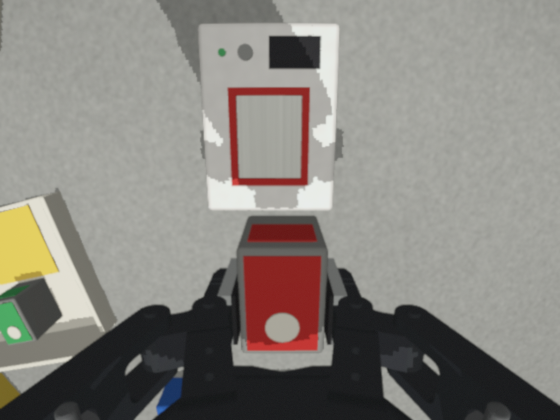

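w11 shows the whole rim at (270,137), with the held cartridge square to it. They line up along the warmer's length.

>>> send_rows(
  rows=[
    {"x": -2, "y": 0, "z": 0, "roll": 0, "claw": 0.8},
    {"x": -4.5, "y": 0, "z": 0, "roll": 0, "claw": 0.8},
    {"x": -5.9, "y": 0, "z": -2, "roll": 0, "claw": 0.8},
    {"x": -5.9, "y": 0, "z": -5, "roll": 0, "claw": 0.8},
    {"x": -5.9, "y": 0, "z": -8, "roll": 0, "claw": 0.8},
  ],
)

```text
clock: 18.17
eef_pos: [510.8, 311.6, 92.7]
tool_rot: [3.139, 0.001, 2.967]
force: [0.4, 0.5, -1.9]
width: 34.9
```

>>> send_rows(
  rows=[
    {"x": 0, "y": 0, "z": -0.5, "roll": 0, "claw": 0.8},
    {"x": 0, "y": 0, "z": -1, "roll": 0, "claw": 0.8},
    {"x": 0, "y": 0, "z": -1, "roll": 0, "claw": 0.8},
    {"x": 0, "y": 0, "z": -1, "roll": 0, "claw": 0.8},
  ],
)

```text
clock: 18.5
eef_pos: [513.1, 310.5, 83.2]
tool_rot: [3.14, 0.002, 2.965]
force: [0.9, -0.1, -1.8]
width: 35.3
```

>>> send_rows(
  rows=[
    {"x": 0, "y": 0, "z": -0.5, "roll": 0, "claw": 0.8},
    {"x": 0, "y": 0, "z": -1, "roll": 0, "claw": 0.8},
    {"x": 0, "y": 0, "z": -1, "roll": 0, "claw": 0.8},
    {"x": 0, "y": 0, "z": -1, "roll": 0, "claw": 0.8},
    {"x": 0, "y": 0, "z": -1, "roll": 0, "claw": 0.8},
  ],
)

```text
clock: 18.92
eef_pos: [512.3, 310.1, 72.0]
tool_rot: [3.141, 0.0, 2.965]
force: [-0.4, -0.8, -1.0]
width: 35.3
```

>>> send_rows(
  rows=[
    {"x": -0.15, "y": 0, "z": -0.3, "roll": 0, "claw": 0.8},
    {"x": -0.15, "y": 0, "z": -0.6, "roll": 0, "claw": 0.8},
    {"x": -0.15, "y": 0, "z": -0.9, "roll": 0, "claw": 0.8},
    {"x": -0.15, "y": 0, "z": -0.9, "roll": 0, "claw": 0.8},
    {"x": -0.15, "y": 0, "z": -0.9, "roll": 0, "claw": 0.8},
  ],
)

```text
clock: 19.33
eef_pos: [510.5, 309.9, 62.5]
tool_rot: [-3.141, -0.001, 2.965]
force: [-0.2, -0.6, -1.1]
width: 35.1
```

>>> send_rows(
  rows=[
    {"x": 0, "y": 0, "z": -0.1, "roll": 0, "claw": 0.8},
    {"x": 0, "y": 0, "z": -0.1, "roll": 0, "claw": 0.8},
    {"x": 0, "y": 0, "z": -0.1, "roll": 0, "claw": 0.8},
  ],
)

```text
clock: 19.58
eef_pos: [510.7, 310.1, 61.9]
tool_rot: [3.142, 0.0, 2.965]
force: [-0.5, 0.9, -2.0]
width: 35.1
```

>>> send_rows(
  rows=[
    {"x": 0, "y": 0, "z": -0.15, "roll": 0, "claw": 0.8},
    {"x": 0, "y": 0, "z": -0.15, "roll": 0, "claw": 0.8},
    {"x": 0, "y": 0, "z": -0.15, "roll": 0, "claw": 0.8},
  ],
)

```text
clock: 19.83
eef_pos: [510.8, 310.1, 61.6]
tool_rot: [3.141, 0.0, 2.965]
force: [-1.2, -1.6, 7.4]
width: 35.3
```

>>> send_rows(
  rows=[
    {"x": 0, "y": 0, "z": 0, "roll": 0, "claw": 0.5},
    {"x": 0, "y": 0, "z": 0, "roll": 0, "claw": 0.2},
    {"x": 0, "y": 0, "z": 0, "roll": 0, "claw": 0},
    {"x": 0, "y": 0, "z": 0, "roll": 0, "claw": 0},
    {"x": 0, "y": 0, "z": 0, "roll": 0, "claw": 0},
  ],
)

```text
clock: 20.25
eef_pos: [510.6, 310.0, 60.2]
tool_rot: [-3.141, -0.0, 2.965]
force: [-0.1, -0.0, -0.3]
width: 85.0
```

>>> send_rows(
  rows=[
    {"x": 0, "y": 0, "z": 2, "roll": 0, "claw": 0},
    {"x": 0, "y": 0, "z": 5, "roll": 0, "claw": 0},
    {"x": 0, "y": 0, "z": 9, "roll": 0, "claw": 0},
    {"x": 0, "y": 0, "z": 13, "roll": 0, "claw": 0},
    {"x": 0, "y": 0, "z": 14, "roll": 0, "claw": 0},
  ],
)

```text
clock: 20.67
eef_pos: [513.8, 311.5, 206.5]
tool_rot: [3.135, 0.007, 2.964]
force: [0.3, 0.2, -0.3]
width: 85.6
```

```bash
python3 - <<'E'
from h import *
for i in range(3): ctrl.get_image("wrist")
s,cal,im,d,P=look("w12")
m=hmask(im,170,8,100)
print("all red",[rect("wrist",m,z,cal) for z in(40,80)])
c=(510,310);q=(P[:,2]>72)&(P[:,2]<90)&(np.hypot(P[:,0]-c[0],P[:,1]-c[1])<45)
print(q.sum(),cv2.minAreaRect(P[q,:2].astype(np.float32)),P[q].mean(0),np.linalg.lstsq(np.c_[P[q,:2]-P[q,:2].mean(0),np.ones(q.sum())],P[q,2],rcond=None)[0])
E
```

```text
clk 20.87 tcp [510.  309.9 199.7] rot [-3.141e+00 -1.000e-03  2.965e+00] F [-0.7  0.7 -1.1] w 85.4
all red [(array([521.3, 308.6]), array([34.8, 50.5]), 79.5, 1644), (array([509.8, 310.6]), array([30. , 43.5]), 79.5, 1644)]
2634 ((509.7397155761719, 310.53973388671875), (36.02342987060547, 50.5941162109375), 80.25377655029297) [508.17127041 310.772507    79.86301444] [ 2.74013592e-02 -5.46932279e-03  7.98630144e+01]
```

View pics/w12.png

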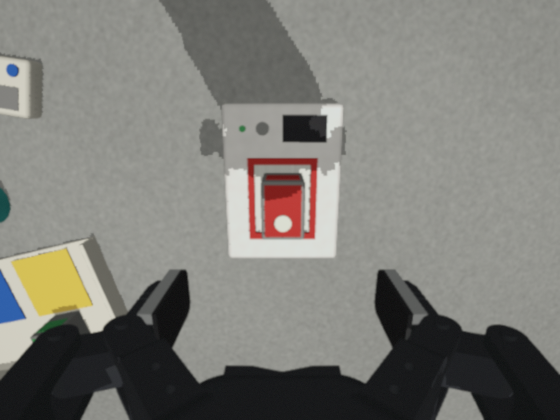

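w12 shows the cartridge flat inside the red rim (label at (283,208)), centred within 1 mm and with its top at 80 mm. Now back to the mat for the yellow bottle.

>>> send_rows(
  rows=[
    {"x": 0, "y": -2.5, "z": 0, "roll": 2, "claw": 0},
    {"x": 0, "y": -6, "z": 0, "roll": 5, "claw": 0},
    {"x": 0, "y": -10, "z": 0, "roll": 8, "claw": 0},
    {"x": 0, "y": -14, "z": 0, "roll": 11, "claw": 0},
    {"x": 0, "y": -18, "z": 0, "roll": 13.6, "claw": 0},
  ],
)

```text
clock: 21.33
eef_pos: [509.1, 128.3, 198.4]
tool_rot: [-3.141, -0.004, -3.078]
force: [1.1, -0.2, 0.1]
width: 85.6
```

>>> send_rows(
  rows=[
    {"x": 0, "y": -4, "z": 0, "roll": 0, "claw": 0},
    {"x": 0, "y": -8, "z": 0, "roll": 0, "claw": 0},
    {"x": 0, "y": -12, "z": 0, "roll": 0, "claw": 0},
    {"x": 0, "y": -16, "z": 0, "roll": 0, "claw": 0},
    {"x": 0, "y": -20, "z": 0, "roll": 0, "claw": 0},
  ],
)

```text
clock: 21.75
eef_pos: [509.1, -71.6, 198.5]
tool_rot: [3.141, -0.004, -3.081]
force: [1.4, 0.1, -0.3]
width: 85.4
```

>>> send_rows(
  rows=[
    {"x": -0.5, "y": -4, "z": 0, "roll": 0, "claw": 0},
    {"x": -1, "y": -8, "z": 0, "roll": 0, "claw": 0},
    {"x": -1.5, "y": -12, "z": 0, "roll": 0, "claw": 0},
    {"x": -2, "y": -16, "z": 0, "roll": 0, "claw": 0},
    {"x": -2, "y": -19.5, "z": 0, "roll": 0, "claw": 0},
  ],
)

```text
clock: 22.17
eef_pos: [487.8, -267.4, 198.4]
tool_rot: [3.14, -0.004, -3.083]
force: [0.9, -0.0, 0.6]
width: 85.5
```

>>> send_rows(
  rows=[
    {"x": 0, "y": -0.3, "z": -2, "roll": 0, "claw": 0},
    {"x": 0, "y": -0.3, "z": -4, "roll": 0, "claw": 0},
    {"x": 0, "y": -0.3, "z": -4, "roll": 0, "claw": 0},
    {"x": 0, "y": -0.3, "z": -4, "roll": 0, "claw": 0},
    {"x": 0, "y": -0.3, "z": -4, "roll": 0, "claw": 0},
  ],
)

```text
clock: 22.58
eef_pos: [490.6, -267.3, 160.0]
tool_rot: [3.141, -0.001, -3.08]
force: [0.3, -0.1, -0.3]
width: 85.2
```

```bash
cat > b.py <<'E'
from h import *
import sys
for i in range(2): ctrl.get_image("wrist")
s,cal,im,d,P=look(sys.argv[1])
for c in ((565,-270),(489,-268)):
    q=(P[:,2]>98)&(P[:,2]<116)&(np.hypot(P[:,0]-c[0],P[:,1]-c[1])<30)
    if q.sum(): print(q.sum(),P[q].min(0).round(1),P[q].max(0).round(1), cv2.minEnclosingCircle(P[q,:2].astype(np.float32)))
E
python3 b.py w13
```

```text
clk 22.73 tcp [ 491.3 -267.6  161.2] rot [-3.141e+00  1.000e-03 -3.080e+00] F [-0.4 -1.   1.2] w 85.4
1888 [ 545.6 -286.5   98. ] [ 580.7 -252.9  109.9] ((563.2989501953125, -269.6515808105469), 17.751163482666016)
2415 [ 472.1 -286.    98. ] [ 506.8 -251.6  109.6] ((489.7511901855469, -268.5230407714844), 17.704120635986328)
```

>>> send_rows(
  rows=[
    {"x": -0.1, "y": -0.1, "z": -1.5, "roll": 0, "claw": 0},
    {"x": -0.1, "y": -0.1, "z": -3, "roll": 0, "claw": 0},
    {"x": -0.1, "y": -0.1, "z": -5, "roll": 0, "claw": 0},
    {"x": -0.1, "y": -0.1, "z": -6.4, "roll": 0, "claw": 0},
    {"x": -0.1, "y": -0.1, "z": -6.4, "roll": 0, "claw": 0},
  ],
)

```text
clock: 23.2
eef_pos: [488.4, -267.8, 94.6]
tool_rot: [3.14, -0.003, -3.08]
force: [-0.6, 0.1, 0.4]
width: 85.5
```

>>> send_rows(
  rows=[
    {"x": 0, "y": 0, "z": 0, "roll": 0, "claw": 0.3},
    {"x": 0, "y": 0, "z": 0, "roll": 0, "claw": 0.6},
    {"x": 0, "y": 0, "z": 0, "roll": 0, "claw": 0.8},
    {"x": 0, "y": 0, "z": 0, "roll": 0, "claw": 0.8},
    {"x": 0, "y": 0, "z": 0, "roll": 0, "claw": 0.8},
  ],
)

```text
clock: 23.62
eef_pos: [490.4, -269.2, 97.7]
tool_rot: [-3.141, 0.002, -3.081]
force: [-0.4, 1.4, 4.3]
width: 33.2
```

>>> send_rows(
  rows=[
    {"x": 0, "y": 0, "z": 0, "roll": 0, "claw": 0.8},
    {"x": 0, "y": 0, "z": 0, "roll": 0, "claw": 0.8},
  ],
)

```text
clock: 23.78
eef_pos: [490.4, -269.2, 97.7]
tool_rot: [-3.141, 0.002, -3.081]
force: [-0.5, 0.4, 5.6]
width: 33.2
```

>>> send_rows(
  rows=[
    {"x": 0, "y": 0, "z": 1, "roll": 0, "claw": 0.8},
    {"x": 0, "y": 0, "z": 3, "roll": 0, "claw": 0.8},
    {"x": 0, "y": 0, "z": 6, "roll": 0, "claw": 0.8},
    {"x": 0, "y": 0, "z": 9, "roll": 0, "claw": 0.8},
    {"x": 0, "y": 0, "z": 12, "roll": 0, "claw": 0.8},
  ],
)

```text
clock: 24.2
eef_pos: [489.0, -268.7, 218.1]
tool_rot: [3.141, -0.001, -3.081]
force: [0.8, -0.8, -2.4]
width: 33.1
```

>>> send_rows(
  rows=[
    {"x": 0.5, "y": 2, "z": 0, "roll": 0, "claw": 0.8},
    {"x": 1.5, "y": 5, "z": 0, "roll": 0, "claw": 0.8},
    {"x": 2.5, "y": 8.5, "z": 0, "roll": 0, "claw": 0.8},
    {"x": 3.5, "y": 12, "z": 0, "roll": 0, "claw": 0.8},
    {"x": 4.5, "y": 15.5, "z": 0, "roll": 0, "claw": 0.8},
  ],
)

```text
clock: 24.62
eef_pos: [534.5, -112.5, 217.2]
tool_rot: [3.142, 0.0, -3.082]
force: [0.9, -0.3, -3.0]
width: 33.0
```

>>> send_rows(
  rows=[
    {"x": 1, "y": 3.5, "z": 0, "roll": 0, "claw": 0.8},
    {"x": 2, "y": 7, "z": 0, "roll": 0, "claw": 0.8},
    {"x": 3, "y": 10.5, "z": 0, "roll": 0, "claw": 0.8},
    {"x": 3.5, "y": 13, "z": 0, "roll": 0, "claw": 0.8},
    {"x": 3.5, "y": 13.7, "z": 0, "roll": 0, "claw": 0.8},
  ],
)

```text
clock: 25.03
eef_pos: [570.4, 30.1, 216.8]
tool_rot: [3.138, 0.001, -3.073]
force: [0.5, 0.1, -2.9]
width: 32.7
```

>>> send_rows(
  rows=[
    {"x": 0, "y": 0, "z": -3, "roll": 0, "claw": 0.8},
    {"x": 0, "y": 0, "z": -6, "roll": 0, "claw": 0.8},
    {"x": 0, "y": 0, "z": -8, "roll": 0, "claw": 0.8},
    {"x": 0, "y": 0, "z": -8, "roll": 0, "claw": 0.8},
    {"x": 0, "y": 0, "z": -8, "roll": 0, "claw": 0.8},
  ],
)

```text
clock: 25.45
eef_pos: [568.8, 22.6, 136.2]
tool_rot: [-3.141, -0.002, -3.082]
force: [0.1, -1.1, -1.4]
width: 32.9
```

>>> send_rows(
  rows=[
    {"x": 0.1, "y": 0, "z": -1, "roll": 0, "claw": 0.8},
    {"x": 0.1, "y": 0, "z": -2, "roll": 0, "claw": 0.8},
    {"x": 0.1, "y": 0, "z": -3, "roll": 0, "claw": 0.8},
    {"x": 0.1, "y": 0, "z": -3, "roll": 0, "claw": 0.8},
    {"x": 0.1, "y": 0, "z": -3, "roll": 0, "claw": 0.8},
  ],
)

```text
clock: 25.87
eef_pos: [570.1, 23.0, 105.8]
tool_rot: [3.142, -0.001, -3.081]
force: [0.4, -0.4, -2.1]
width: 33.0
```

>>> send_rows(
  rows=[
    {"x": 0, "y": 0, "z": -0.2, "roll": 0, "claw": 0.8},
    {"x": 0, "y": 0, "z": -0.2, "roll": 0, "claw": 0.8},
    {"x": 0, "y": 0, "z": -0.2, "roll": 0, "claw": 0.8},
  ],
)

```text
clock: 26.12
eef_pos: [570.8, 23.1, 104.7]
tool_rot: [3.142, 0.0, -3.081]
force: [0.4, -0.0, -2.1]
width: 33.2
```

>>> send_rows(
  rows=[
    {"x": 0, "y": 0, "z": -0.15, "roll": 0, "claw": 0.8},
    {"x": 0, "y": 0, "z": -0.15, "roll": 0, "claw": 0.8},
    {"x": 0, "y": 0, "z": -0.15, "roll": 0, "claw": 0.8},
  ],
)

```text
clock: 26.37
eef_pos: [570.6, 23.1, 103.0]
tool_rot: [3.142, 0.0, -3.081]
force: [0.5, 0.3, -2.2]
width: 33.0
```

>>> send_rows(
  rows=[
    {"x": 0, "y": 0, "z": -0.1, "roll": 0, "claw": 0.8},
    {"x": 0, "y": 0, "z": -0.1, "roll": 0, "claw": 0.8},
    {"x": 0, "y": 0, "z": -0.1, "roll": 0, "claw": 0.8},
  ],
)

```text
clock: 26.62
eef_pos: [571.0, 23.1, 102.8]
tool_rot: [3.141, 0.001, -3.081]
force: [-1.2, 0.7, 5.9]
width: 33.2
```

Contact. Next: release, rise and return for the blue bottle.

>>> send_rows(
  rows=[
    {"x": 0, "y": 0, "z": 0, "roll": 0, "claw": 0.5},
    {"x": 0, "y": 0, "z": 0, "roll": 0, "claw": 0.2},
    {"x": 0, "y": 0, "z": 0, "roll": 0, "claw": 0},
    {"x": 0, "y": 0, "z": 0, "roll": 0, "claw": 0},
    {"x": 0, "y": 0, "z": 0, "roll": 0, "claw": 0},
  ],
)

```text
clock: 27.03
eef_pos: [570.7, 23.0, 101.8]
tool_rot: [-3.142, -0.0, -3.081]
force: [-0.4, -0.1, 0.4]
width: 85.3
```

>>> send_rows(
  rows=[
    {"x": 0, "y": 0, "z": 2, "roll": 0, "claw": 0},
    {"x": 0, "y": 0, "z": 5, "roll": 0, "claw": 0},
    {"x": 0, "y": 0, "z": 8, "roll": 0, "claw": 0},
    {"x": 0, "y": -3, "z": 8, "roll": 0, "claw": 0},
    {"x": 0, "y": -7, "z": 8, "roll": 0, "claw": 0},
  ],
)

```text
clock: 27.45
eef_pos: [572.7, -42.7, 183.9]
tool_rot: [3.139, 0.005, -3.073]
force: [0.1, -1.1, -0.6]
width: 85.4
```

>>> send_rows(
  rows=[
    {"x": 0, "y": -4, "z": 0, "roll": 0, "claw": 0},
    {"x": 0, "y": -8, "z": 0, "roll": 0, "claw": 0},
    {"x": 0, "y": -12, "z": 0, "roll": 0, "claw": 0},
    {"x": -0.3, "y": -16, "z": 0, "roll": 0, "claw": 0},
    {"x": -0.6, "y": -20, "z": 0, "roll": 0, "claw": 0},
  ],
)

```text
clock: 27.87
eef_pos: [564.3, -248.8, 181.8]
tool_rot: [3.142, 0.0, -3.081]
force: [1.0, 0.5, 0.1]
width: 85.4
```

>>> send_rows(
  rows=[
    {"x": 0, "y": -2.2, "z": -1, "roll": 0, "claw": 0},
    {"x": 0, "y": -2.2, "z": -2, "roll": 0, "claw": 0},
    {"x": 0, "y": -2.2, "z": -2, "roll": 0, "claw": 0},
    {"x": 0, "y": -2.2, "z": -2, "roll": 0, "claw": 0},
  ],
)

```text
clock: 28.2
eef_pos: [564.3, -267.5, 161.0]
tool_rot: [3.139, -0.002, -3.08]
force: [0.0, 1.4, 0.6]
width: 85.6
```

```bash
python3 b.py w14
```

```text
clk 28.35 tcp [ 565.5 -267.   162.4] rot [ 3.141e+00  1.000e-03 -3.078e+00] F [ 0.1 -0.3 -0.4] w 85.4
2392 [ 546.5 -286.8   98. ] [ 581.1 -252.7  109.4] ((563.9697875976562, -270.0643615722656), 17.553333282470703)
```

>>> send_rows(
  rows=[
    {"x": -0.1, "y": -0.2, "z": -1.5, "roll": 0, "claw": 0},
    {"x": -0.1, "y": -0.2, "z": -3, "roll": 0, "claw": 0},
    {"x": -0.1, "y": -0.2, "z": -5, "roll": 0, "claw": 0},
    {"x": -0.1, "y": -0.2, "z": -6.4, "roll": 0, "claw": 0},
    {"x": -0.1, "y": -0.2, "z": -6.4, "roll": 0, "claw": 0},
  ],
)

```text
clock: 28.82
eef_pos: [562.3, -268.9, 95.6]
tool_rot: [3.139, -0.004, -3.079]
force: [-0.1, 0.0, -0.1]
width: 85.6
```

>>> send_rows(
  rows=[
    {"x": 0, "y": 0, "z": 0, "roll": 0, "claw": 0.3},
    {"x": 0, "y": 0, "z": 0, "roll": 0, "claw": 0.6},
    {"x": 0, "y": 0, "z": 0, "roll": 0, "claw": 0.8},
    {"x": 0, "y": 0, "z": 0, "roll": 0, "claw": 0.8},
    {"x": 0, "y": 0, "z": 0, "roll": 0, "claw": 0.8},
  ],
)

```text
clock: 29.23
eef_pos: [564.6, -271.0, 99.4]
tool_rot: [-3.141, 0.002, -3.081]
force: [-0.1, 0.9, 2.3]
width: 32.9
```

>>> send_rows(
  rows=[
    {"x": 0, "y": 0, "z": 0, "roll": 0, "claw": 0.8},
    {"x": 0, "y": 0, "z": 0, "roll": 0, "claw": 0.8},
  ],
)

```text
clock: 29.4
eef_pos: [564.5, -271.0, 99.3]
tool_rot: [-3.141, 0.002, -3.081]
force: [-0.1, 1.4, 5.8]
width: 32.9
```

>>> send_rows(
  rows=[
    {"x": 0, "y": 0, "z": 1, "roll": 0, "claw": 0.8},
    {"x": 0, "y": 0, "z": 3, "roll": 0, "claw": 0.8},
    {"x": 0, "y": 0, "z": 5, "roll": 0, "claw": 0.8},
    {"x": 0, "y": 0, "z": 7, "roll": 0, "claw": 0.8},
    {"x": 0, "y": 0, "z": 9, "roll": 0, "claw": 0.8},
  ],
)

```text
clock: 29.82
eef_pos: [563.2, -270.9, 189.2]
tool_rot: [3.141, -0.001, -3.081]
force: [-1.8, 0.1, -3.0]
width: 33.6
```

>>> send_rows(
  rows=[
    {"x": 0.2, "y": 2, "z": 0, "roll": 0, "claw": 0.8},
    {"x": 0.4, "y": 5, "z": 0, "roll": 0, "claw": 0.8},
    {"x": 0.6, "y": 8, "z": 0, "roll": 0, "claw": 0.8},
    {"x": 0.8, "y": 11, "z": 0, "roll": 0, "claw": 0.8},
    {"x": 1.1, "y": 14, "z": 0, "roll": 0, "claw": 0.8},
  ],
)

```text
clock: 30.23
eef_pos: [574.1, -129.8, 188.4]
tool_rot: [3.142, -0.0, -3.082]
force: [-0.3, 0.2, -2.7]
width: 33.2
```

>>> send_rows(
  rows=[
    {"x": 0.1, "y": 3, "z": 0, "roll": 0, "claw": 0.8},
    {"x": 0.1, "y": 5.5, "z": 0, "roll": 0, "claw": 0.8},
    {"x": 0.1, "y": 5.85, "z": 0, "roll": 0, "claw": 0.8},
    {"x": 0.1, "y": 5.85, "z": -2, "roll": 0, "claw": 0.8},
    {"x": 0.1, "y": 5.85, "z": -5, "roll": 0, "claw": 0.8},
  ],
)

```text
clock: 30.65
eef_pos: [578.4, -72.1, 140.6]
tool_rot: [-3.14, 0.007, -3.079]
force: [1.2, -0.7, -2.2]
width: 32.8
```

>>> send_rows(
  rows=[
    {"x": 0, "y": 0, "z": -0.5, "roll": 0, "claw": 0.8},
    {"x": 0, "y": 0, "z": -0.5, "roll": 0, "claw": 0.8},
    {"x": 0, "y": 0, "z": -0.5, "roll": 0, "claw": 0.8},
    {"x": 0, "y": 0, "z": -0.5, "roll": 0, "claw": 0.8},
  ],
)

```text
clock: 30.98
eef_pos: [576.6, -73.0, 134.3]
tool_rot: [-3.141, 0.002, -3.082]
force: [0.5, -0.0, -1.6]
width: 33.3
```

>>> send_rows(
  rows=[
    {"x": -0.1, "y": 0, "z": -0.7, "roll": 0, "claw": 0.8},
    {"x": -0.1, "y": 0, "z": -1.5, "roll": 0, "claw": 0.8},
    {"x": -0.1, "y": 0, "z": -2.6, "roll": 0, "claw": 0.8},
    {"x": -0.1, "y": 0, "z": -2.6, "roll": 0, "claw": 0.8},
    {"x": -0.1, "y": 0, "z": -2.6, "roll": 0, "claw": 0.8},
  ],
)

```text
clock: 31.4
eef_pos: [573.8, -72.3, 105.8]
tool_rot: [3.141, -0.002, -3.081]
force: [0.3, 0.6, -1.0]
width: 32.9
```

>>> send_rows(
  rows=[
    {"x": 0, "y": 0, "z": -0.2, "roll": 0, "claw": 0.8},
    {"x": 0, "y": 0, "z": -0.2, "roll": 0, "claw": 0.8},
    {"x": 0, "y": 0, "z": -0.2, "roll": 0, "claw": 0.8},
  ],
)

```text
clock: 31.65
eef_pos: [574.8, -72.5, 105.0]
tool_rot: [-3.142, 0.0, -3.081]
force: [0.3, 0.0, -2.3]
width: 33.3
```

>>> send_rows(
  rows=[
    {"x": 0, "y": 0, "z": -0.1, "roll": 0, "claw": 0.8},
    {"x": 0, "y": 0, "z": -0.1, "roll": 0, "claw": 0.8},
    {"x": 0, "y": 0, "z": -0.1, "roll": 0, "claw": 0.8},
  ],
)

```text
clock: 31.9
eef_pos: [575.1, -72.4, 104.4]
tool_rot: [-3.142, 0.001, -3.081]
force: [1.3, -0.3, 1.3]
width: 33.1
```

>>> send_rows(
  rows=[
    {"x": 0, "y": 0, "z": 0, "roll": 0, "claw": 0.5},
    {"x": 0, "y": 0, "z": 0, "roll": 0, "claw": 0.2},
    {"x": 0, "y": 0, "z": 0, "roll": 0, "claw": 0},
    {"x": 0, "y": 0, "z": 0, "roll": 0, "claw": 0},
    {"x": 0, "y": 0, "z": 0, "roll": 0, "claw": 0},
  ],
)

```text
clock: 32.32
eef_pos: [574.6, -72.5, 103.9]
tool_rot: [-3.142, -0.0, -3.081]
force: [0.3, 0.1, 1.0]
width: 85.8
```

>>> send_rows(
  rows=[
    {"x": 0, "y": 0, "z": 2, "roll": 0, "claw": 0},
    {"x": 0, "y": 0, "z": 5, "roll": 0, "claw": 0},
    {"x": 0, "y": 0, "z": 9, "roll": 0, "claw": 0},
    {"x": 0, "y": 2, "z": 13, "roll": 0, "claw": 0},
    {"x": 0, "y": 4.8, "z": 15, "roll": 0, "claw": 0},
  ],
)

```text
clock: 32.73
eef_pos: [576.0, -28.3, 257.9]
tool_rot: [-3.138, 0.005, -3.088]
force: [0.4, 0.4, -0.6]
width: 85.4
```

```bash
python3 - <<'E'
from h import *
for i in range(4): ctrl.get_image("wrist")
s,cal,im,d,P=look("w15")
for n,c in (("blue",(575.7,-72.6)),("yel",(570.4,23))):
    q=(P[:,2]>106)&(P[:,2]<120)&(np.hypot(P[:,0]-c[0],P[:,1]-c[1])<32)
    print(n,q.sum(),P[q].max(0).round(1), cv2.minEnclosingCircle(P[q,:2].astype(np.float32)))
print("blue pad",rect("wrist",hmask(im,100,130,120)&box(im,150,280,100,400),8,cal))
print("yel pad",rect("wrist",hmask(im,18,35,120)&box(im,280,420,100,300),8,cal))
print("green",rect("wrist",hmask(im,50,85,80)&box(im,250,420,100,360),51,cal))
im,d=ctrl.get_image("top");cv2.imwrite("pics/top1.png",im)
print([(n,round(r["confidence"],2),ray("top",r["uv"],z)[0].round()) for n,z in(("timer_mid",11),("pack_green_mid",28.5),("warmer_seat",35)) for r in ctrl.place_of("top",n)])
b=lambda *a:box(im,*a)
im0=cv2.imread("pics/top0.png")
for i in (im0,im): print("greenpack",rect("top",hmask(i,50,80,80)&b(255,285,178,210),51),"timerbtn",rect("top",cv2.dilate(hmask(i,95,130,100).astype(np.uint8),np.ones((9,9)))&b(245,290,300,335),22))
c=np.hstack([cv2.imread("pics/w15.png")[100:400,140:440],im[150:350,110:350].repeat(1,0)[:, :240].copy() if 0 else cv2.resize(im[140:340,110:430],(480,300))])
cv2.imwrite("pics/final.png",c)
E
```

```text
clk 32.98 tcp [574.1 -24.7 253.5] rot [-3.141e+00 -1.000e-03 -3.081e+00] F [-0.4 -1.4 -0.9] w 85.3
blue 1157 [591.7 -54.3 114.8] ((574.5576171875, -70.96668243408203), 17.18421745300293)
yel 1201 [587.8  40.3 115. ] ((570.4202880859375, 23.47862434387207), 17.48543357849121)
blue pad (array([575.2, -72.7]), array([71.3, 73.1]), 3.3, 1637)
yel pad (array([570. ,  23.1]), array([72.6, 73.6]), 3.7, 1824)
green (array([635.1,  26.9]), array([43.6, 29.8]), 3.3, 812)
[('warmer_seat', 0.88, array([514., 309.,  35.]))]
greenpack (array([634.3,  24.9]), array([44.2, 29.5]), 3.0, 202) timerbtn (array([336.5,  59.9]), array([73.8, 30. ]), 70.2, 393)
greenpack None timerbtn None
```

View pics/final.png

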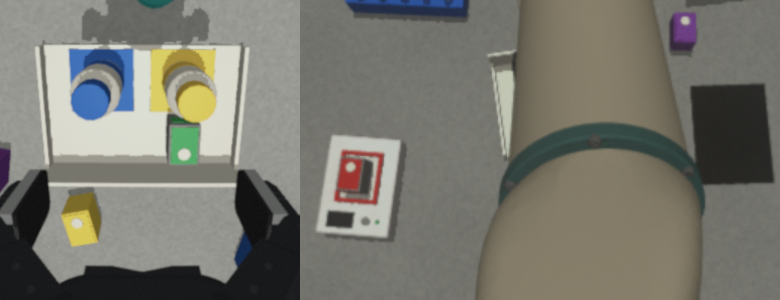

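The final picture shows both bottles upright on their pads, the green cartridge in place, and the red cartridge in the seat. The arm hides the timer in this view, but no move went near it. Handing in.

```bash
python3 -c "
from cell import ctrl
print(ctrl.finish_job())"
```

```text
the job is handed in; nothing more can be done
None
```

The job is handed in, at about 33 s on the robot's clock; no verdict was reported. I moved both bottles to the mat, released and upright. I then seated the red cartridge in the warmer and put each bottle back on its own pad.

- **Bottles:** both caps measure within about 2 mm of their pad centres, and both stand upright.
- **Red cartridge:** it lies flat in the seat, about 1 mm off centre and less than 1 degree off the seat's length. Its top is at 79.9 mm against the 80 mm expected.
- **Green cartridge:** it measures about 2 mm from its first position. That is the same size as the offset between the top and wrist cameras, so I take it as unmoved.
- **Timer:** I couldn't check its position at the end because the arm hid it from the top camera. The gripper never went near it.
- **Measuring disagreements:** wrist readings taken while the arm was still settling were up to about 4 mm off, so I used settled ones. Placing each object was confirmed by contact force.

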